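# Square up the flow-cell spacer plates and dowel them together

### The arm

A 7-joint arm with a two-finger parallel gripper is mounted at the origin on a cart in front of the work surface, level with it; the furniture and walls round the work are solid. World frame = base frame: x ahead of the robot, y to its left, z up, the work surface at z = 0. Lengths are in m, angles in degrees, forces in N, time in s.
With the tool pointing down it reaches from about 0.425 to 0.925 m from the base axis. Payload 6.8 kg.
Tool frame: the origin (TCP) lies at the very end of the fingers, on their centre line; the grasp point (between the pads) lies arm.grasp_offset behind it (arm.grasp_offset is the distance from the TCP to the grasp point, in m); y points along the fingers, x is the direction in which the jaws open and shut, and the axes are right-handed (so a half turn about y gives the same grasp; the last joint's range is limited). The gripper opens to 88 mm and grips with 3 to 60 N. Pads are 20 mm wide; open, the fingers measure 115 mm over their backs; the gripper's body (75 mm by 178 mm) begins 61 mm behind the grasp point.
Start: joints at [60.613, 27.33, 1.283, 89.118, -0.659, 63.558, -4.761], TCP at [0.266, -0.62, 0.223] pointing down, gripper open.
Joint ranges: [-169.35, 169.35], [-19.33, 120.38], [-80.79, 83.38], [13.8, 139.57], [-78.32, 258.32], [9.67, 109.79], [-169.56, 169.56]. Speed limits (degrees/s): [136.94, 136.94, 180, 180, 180, 180, 180].

### API

Orientations are given as a 3x3 rotation matrix whose columns are the frame's x, y, z axes.
In Python, from rig import arm gives the robot as it stands.
- The arm moves only by the shell command python3 -m pendant 'ROWS' [OPENING] [FORCE]. ROWS is text: rows parted by semicolons, each of 6 numbers parted by spaces: the shift along the tool's x, y, z in units of 30 mm (1.0 is 30 mm), then the turn, a rotation vector about the tool's x, y, z in units of 6 degrees (1.0 is 6 degrees). A call has 1 to 8 rows; each row shifts and turns the commanded pose from where the row before left it, along the tool's axes as they then stand; what a row does not reach is not made up. A row lasts 1/12 s, in which the tool goes at most 41.7 mm and 7.16 degrees, less where a joint would pass 70% of its speed; a pose out of reach is approached as far as the arm can. A call is refused whole if a number of a shift passes 1 or a number of a turn 1, either way. A call with a gripper value outside its range is refused whole. OPENING is the opening, from 0 (shut) to 1 (fully open), set as the call begins (- or left out, the last holds). The fingers move at their own pace and stop on an object; FORCE is the grip in N (left out, the last holds). Time passes only in rows, so rows that do not move let the fingers close. It gives the time, the measured TCP pose, the force and the opening at its end, in the units of the state.
- arm.read_state(): the state, without advancing time (a new reading comes with each control period).
- arm.camera(name): name is "scene" or "side" or "wrist"; returns the picture (400x640x3 uint8, red, green, blue); there is no depth.
- arm.calibration(name): a dict with "camera_matrix" (3x3 intrinsics, pixels), "rvec" (rotation vector, rad) and "tvec" (3), from world to camera coordinates, as OpenCV has them. Camera axes: x right, y down, z forward; pixel columns grow to the right and rows downward; lengths in m; the calibration is good to about 2 mm. A picture is of the moment at which its call begins: read the wrist's pose just before it. calibration takes no time and is no camera call; for the wrist camera it gives the pose at the moment of the call.
- arm.hand_in(): hands the job in, once; it reports no verdict.
Trained networks look in the newest picture that a camera, given by its name, has taken for a name from the list of things; names that differ only in an ending like _2 or _b are one class to them, and where a whole thing is asked for, a point or a joint stands for the part that bears it (a point fixed in the world has none). Each returns a list of dicts, best first, with "p" (0 to 1); they miss things now and then, are a little off and sometimes report something else, mostly with a low value. They report only what shows in the picture. A call takes as long as a camera call.
- arm.cut_out(camera, query): "mask" (400x640 bool, what is visible of it) and "bbox" ([left, top, width, height] in pixels, round what is visible of it).
The state is a dict: "clock": time; "qpos": joint angles; "joint_vel": joint speeds; "effort": joint torques, N m; "tool_pos": TCP position; "ee_rot": TCP orientation; "contact_force": force on the tool from outside, world axes, zero at the start; "ft_torque": the same for the moment, N m; "finger_gap": finger opening in m.
Only numpy, scipy, OpenCV 4.12 (cv2) and the standard library are available. Lean on these libraries where they do the work, as an engineer would, in place of code of your own. Each camera call takes 0.05 s, during which the arm holds its last target.

### The job

Push the three loose spacer plates on the aluminium table flat against both blue fences so that their holes line up, then take the black-knobbed pin from its rest, pass it down through all three plates and press it into the table's bore until its knob sits flush on the top plate, and let go. The friction in the bore must be overcome with a steady push, but be gentle with the plates and the pin: stop when you feel the fences or the knob landing, and never force them. Leave the other things on the bench where they are.

Things in the scene. Friction and masses are not known exactly. Their poses are not given: they have to be found in the camera images.
- nest: Dark steel foot, 124 x 124 x 6 mm, fixed on the worktop, yaw up to 0.35 either way, under an aluminium X-Y table 102 x 102 mm whose flat top is 30 mm above the worktop. Origin: centre of the foot's underside, z up. The table stands clamped with its middle anywhere within 8 mm of the foot's, along x and y; this setting is different each time and is NOT reported: find it by feel.
- foot_mark (a point): A point 30 mm above the foot's origin, same axes. On the table two blue fences (10 mm thick, 72 mm long) rise 22 mm; their inner faces are at +35 mm in x and in y from the table's middle; the -x and -y sides are open. In the table's middle, hidden by the plates, is the bore for the pin, 13.5 mm wide, 24 mm deep: a plate flat against both fences has its hole over it.
- pin: Steel dowel pin, black round knob with a thin red band, 80 mm long, 70 g. Origin: its tip; z along the pin to the knob. Shank 12 mm thick, 46 mm long, nose tapered to 7 mm over the last 5 mm; knob 22 mm thick, 34 mm high. At the start it stands upright in the pin rest, tip down, its collar on the rest, 52 mm above the worktop.
- pin_collar (a point): Centre of the flat underside of the pin's knob, 46 mm above the tip, same axes; 54 mm above the worktop with the pin home on the top plate. From about 11 mm down the bore, sprung pads grip the pin: the last 11 mm or so of its travel take a steady push of roughly 5 to 15 N (it varies); it does not drop home by itself.
- pin_rest: Fixed grey block, 50 x 50 mm, 52 mm high, with a hole 13.5 mm wide and 49 mm deep that holds the pin. Origin: centre of its underside.
- plate_bottom: Loose spacer plate, white plastic, 70 x 70 x 8 mm, about 90 g, number 1 from below of the stack of three on the table. Origin: centre of its underside; x and y along its edges, z up. Smooth and slippery (friction about 0.35). A hole 13.5 mm wide goes through its centre. At the start each plate is 4 to 25 mm short of each fence and up to 3 degrees askew.
- plate_bottom_hole (a point): Centre of that plate's hole, at mid thickness (4 mm above its underside).
- plate_middle: Loose spacer plate, orange plastic, 70 x 70 x 8 mm, about 90 g, number 2 from below of the stack of three on the table. Origin: centre of its underside; x and y along its edges, z up. Smooth and slippery (friction about 0.35). A hole 13.5 mm wide goes through its centre. At the start each plate is 4 to 25 mm short of each fence and up to 3 degrees askew.
- plate_middle_hole (a point): Centre of that plate's hole, at mid thickness (4 mm above its underside).
- plate_top: Loose spacer plate, steel, four small dark dots near its corners, 70 x 70 x 8 mm, about 90 g, number 3 from below of the stack of three on the table. Origin: centre of its underside; x and y along its edges, z up. Smooth and slippery (friction about 0.35). A hole 13.5 mm wide goes through its centre. At the start each plate is 4 to 25 mm short of each fence and up to 3 degrees askew.
- plate_top_hole (a point): Centre of that plate's hole, at mid thickness (4 mm above its underside).
- vial: Small glass vial lying on its side, 58 x 53 x 22 mm; a bystander, to be left alone. Origin: centre of its underside.
- weigh_dish: White six-sided weighing dish, 60 x 70 x 12 mm; a bystander, to be left alone. Origin: centre of its underside.
- petri_1: Clear petri dish with lid, 61 mm wide, 15 mm high; a bystander, to be left alone. Origin: centre of its underside.
- label_tape: Roll of yellow tape lying flat, 66 mm wide, 19 mm high; a bystander, to be left alone. Origin: centre of its underside.
- forceps: Steel forceps, 60 x 121 x 9 mm; a bystander, to be left alone. Origin: centre of its underside.
- bottle_100: Small bottle with a red cap, 56 mm wide, 109 mm high; a bystander, to be left alone. Origin: centre of its underside.

How it is judged (in metres and radians):
On the way, in this order (a step that is already met when the one before it is completed fails the run):
1. the plates are lined up: their holes within 1.5 mm of one another, their edges within 0.06 rad of square with the foot (horizontal distance between plate_bottom_hole and plate_middle_hole below 0.0015 m and horizontal distance between each of plate_bottom_hole, plate_middle_hole and plate_top_hole below 0.0015 m and angle between the x axis of each of plate_bottom, plate_middle, plate_top and the x axis of nest, either way round below 0.06 rad), for 0.2 s.
2. the pin's tip has passed through all three plates and at least 4 mm into the bore (z of pin in the frame of nest below 0.026 m and horizontal distance between pin and plate_bottom_hole below 0.002 m and horizontal distance between pin and plate_middle_hole below 0.002 m and horizontal distance between pin and plate_top_hole below 0.002 m), for 0.1 s.
At the end, for the whole second after the job is handed in: The pin is upright (0.06 rad) and at rest in the bore through all three plates, its knob flush on the top plate (52 to 55.5 mm above the worktop); the plates lie in order on the table, heights within 1.5 mm, holes within 2 mm of the pin's axis, square with the foot within 0.06 rad (z of pin_collar in the frame of nest between 0.052 and 0.0555 m and angle between the z axis of pin and the z axis of nest, either way round below 0.06 rad and linear speed of pin below 0.01 m/s and angle between the x axis of each of plate_bottom, plate_middle, plate_top and the x axis of nest, either way round below 0.06 rad and horizontal distance between each of plate_bottom_hole, plate_middle_hole, plate_top_hole and pin_collar below 0.002 m and z of plate_bottom_hole in the frame of nest between 0.0325 and 0.0355 m and z of plate_middle_hole in the frame of nest between 0.0405 and 0.0435 m and z of plate_top_hole in the frame of nest between 0.0485 and 0.0515 m); the robot touches nothing.
It fails at once if the fingers push on the plates with more than about 25 N in all (25 N on one, 12.5 N on each of two, or 8.5 N on each of three) (contact force between the fingers and plate_bottom above 25 N or contact force between the fingers and plate_middle above 25 N or contact force between the fingers and plate_top above 25 N or (contact force between the fingers and plate_bottom above 12.5 N and contact force between the fingers and plate_middle above 12.5 N) or (contact force between the fingers and plate_bottom above 12.5 N and contact force between the fingers and plate_top above 12.5 N) or (contact force between the fingers and plate_middle above 12.5 N and contact force between the fingers and plate_top above 12.5 N) or (contact force between the fingers and plate_bottom above 8.5 N and contact force between the fingers and plate_middle above 8.5 N and contact force between the fingers and plate_top above 8.5 N)).
It fails at once if the pin is forced against a plate with more than 30 N (contact force between pin and plate_bottom above 30 N or contact force between pin and plate_middle above 30 N or contact force between pin and plate_top above 30 N).
It fails at once if the pin is forced against the table with more than 30 N (contact force between pin and nest above 30 N).
It fails at once if the robot presses on the table or its fences with more than 25 N (contact force between any of the arm, the fingers and nest above 25 N).
It fails at once if a bystander is moved by more than 20 mm (distance of any of vial, weigh_dish, petri_1, label_tape, forceps, bottle_100 from where it was at the start of the episode above 0.02 m).
It also fails if it takes over 72 s, if anything falls off the work surface, if the arm or the gripper's body presses on something with over 40 N, if the wrist force passes 120 N, or if a joint passes its speed limit or range.

## Working session

There is one attempt and no reset: what is moved stays moved. The work goes in short steps, Python scripts to look and compute and a shell command to move; the robot and the scene stay as the last step left them, time stands still between calls to the robot, and variables do not carry over. Pictures are saved under pics/ and viewed, and the job is handed in when it is done.

```bash
ls; mkdir -p pics
cat > h.py <<'E'
import numpy as np,cv2
from rig import arm
def snap(n,f):
    im=arm.camera(n); cv2.imwrite('pics/'+f,cv2.cvtColor(im,cv2.COLOR_RGB2BGR)); return im
def cal(n):
    c=arm.calibration(n); R,_=cv2.Rodrigues(np.array(c['rvec'],float)); return np.array(c['camera_matrix'],float),R,np.array(c['tvec'],float).reshape(3)
def unproj(n,uv,z,C=None):
    K,R,t=C or cal(n); uv=np.atleast_2d(uv).astype(float)
    d=(np.linalg.inv(K)@np.c_[uv,np.ones(len(uv))].T); d=R.T@d; o=-R.T@t
    s=(z-o[2])/d[2]; return (o[:,None]+d*s).T
def proj(n,P,C=None):
    K,R,t=C or cal(n); P=np.atleast_2d(P); q=K@(R@P.T+t[:,None]); return (q[:2]/q[2]).T
E
python3 - <<'E'
from h import *
for n in('scene','side','wrist'):snap(n,n+'0.png')
s=arm.read_state();print(s,arm.grasp_offset)
E
```

```text
pics
{'clock': 0.15, 'qpos': array([60.61413474, 27.36237528,  1.28036577, 89.16079013, -0.65893098,
       63.56021744, -4.76078183]), 'joint_vel': array([ 0.00239682, -0.07204982,  0.06528627, -0.15324301, -0.05506328,
        0.07004834, -0.08076892]), 'effort': array([ 2.44239076e-03, -5.83291554e+01,  1.53660547e+00, -2.72877216e+01,
       -5.42271207e-02,  1.44868222e-02,  1.03715629e-04]), 'tool_pos': array([ 0.26564928, -0.62004917,  0.22196806]), 'ee_rot': array([[ 3.93841124e-01, -6.03940151e-04,  9.19178331e-01],
       [-9.19177576e-01,  1.18186034e-03,  3.93841577e-01],
       [-1.32419716e-03, -9.99999119e-01, -8.96630386e-05]]), 'contact_force': array([ 0.83627914, -0.04537342, -0.92747828]), 'ft_torque': array([ 0.0487469 ,  0.01917046, -0.00854219]), 'finger_gap': 0.08770674473724804} 0.0187
```

View images.

View pics/scene0.png

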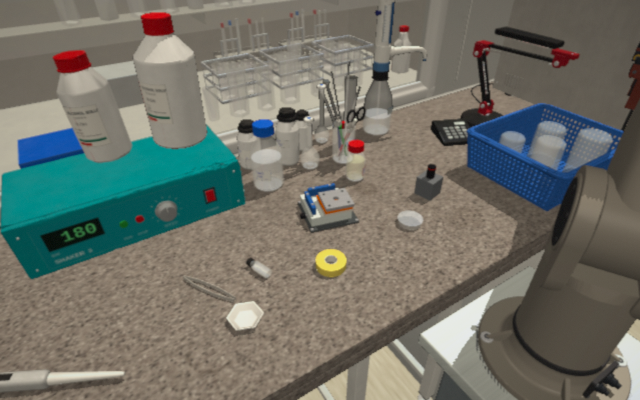

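View pics/side0.png

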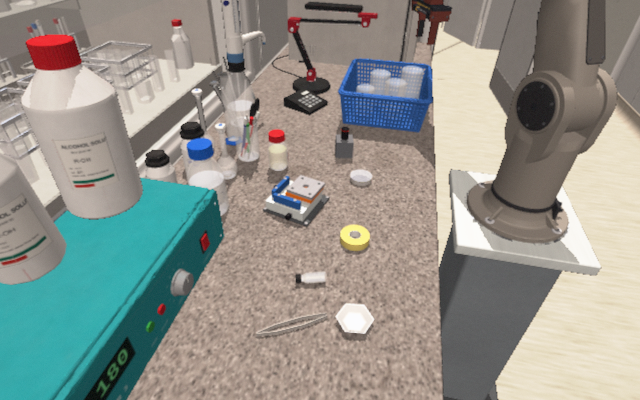

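View pics/wrist0.png

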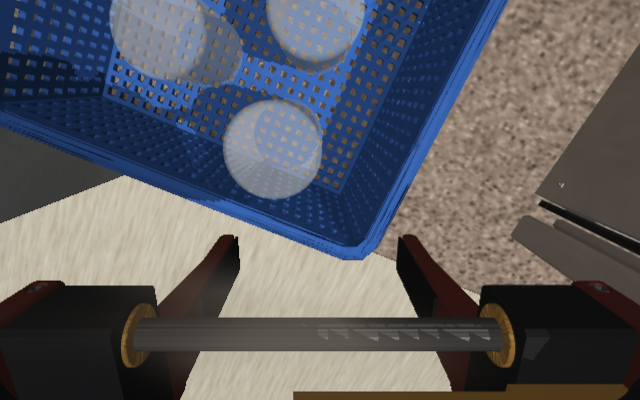

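Run:
```python
from h import *
import pickle
for n in('scene','side'):
    im=cv2.imread(f'pics/{n}0.png')
    C=cal(n); print(n,C[0][0,0],-C[1].T@C[2])
    for q,z in(('nest',.02),('pin_rest',.03),('pin',.07),('bottle_100',.05),('petri_1',.007),('plate_top',.054),('label_tape',.01)):
        r=arm.cut_out(n,q)
        for d in r[:2]:
            b=d['bbox']; print(q,round(d['p'],2),b,unproj(n,[b[0]+b[2]/2,b[1]+b[3]/2],z,C).round(3))
u=proj('scene',[[0.45,0,0]]);print(u)
def crop(n,x,y,w,h,f,k):
    im=cv2.imread(f'pics/{n}0.png')[y:y+h,x:x+w]; cv2.imwrite('pics/'+f,cv2.resize(im,None,fx=k,fy=k,interpolation=cv2.INTER_CUBIC))
crop('scene',280,130,180,130,'c1.png',4)
crop('side',240,110,160,130,'c2.png',4)
```

```text
scene 402.0169304290447 [-0.13292547  0.54247997  0.62937642]
nest 0.8 [297.0, 181.8, 59.7, 49.8] [[0.535 0.11  0.02 ]]
nest 0.47 [182.3, 275.1, 52.1, 24.3] [[0.442 0.449 0.02 ]]
pin_rest 0.89 [411.8, 170.4, 30.4, 28.5] [[ 0.462 -0.156  0.03 ]]
pin_rest 0.72 [317.5, 186.5, 39.4, 23.8] [[0.539 0.077 0.03 ]]
pin 0.4 [423.2, 162.9, 12.9, 13.5] [[ 0.469 -0.164  0.07 ]]
bottle_100 0.74 [344.2, 139.1, 17.0, 42.6] [[ 0.642 -0.044  0.05 ]]
bottle_100 0.15 [430.4, 163.9, 6.2, 12.1] [[ 0.484 -0.197  0.05 ]]
petri_1 0.79 [397.2, 211.1, 27.9, 19.0] [[ 0.392 -0.041  0.007]]
petri_1 0.47 [317.5, 191.6, 37.1, 22.0] [[0.551 0.072 0.007]]
plate_top 0.66 [320.3, 188.6, 32.2, 21.9] [[0.509 0.1   0.054]]
label_tape 0.65 [312.0, 249.6, 35.2, 29.7] [[0.373 0.208 0.01 ]]
label_tape 0.65 [316.4, 196.7, 38.0, 15.6] [[0.542 0.08  0.01 ]]
side 387.13138437634757 [0.33281628 0.84086569 0.61218805]
nest 0.6 [264.7, 175.4, 69.7, 50.1] [[0.526 0.117 0.02 ]]
pin_rest 0.59 [334.2, 137.3, 20.5, 21.3] [[ 0.458 -0.144  0.03 ]]
pin 0.6 [342.3, 127.3, 7.2, 11.8] [[ 0.458 -0.16   0.07 ]]
bottle_100 0.58 [268.6, 131.1, 16.3, 43.3] [[ 0.631 -0.038  0.05 ]]
petri_1 0.8 [349.2, 168.5, 22.6, 17.8] [[ 0.394 -0.038  0.007]]
petri_1 0.29 [257.9, 311.4, 69.6, 25.6] [[0.453 0.45  0.007]]
plate_top 0.66 [285.7, 175.4, 39.0, 23.4] [[0.515 0.104 0.054]]
label_tape 0.62 [340.2, 228.1, 30.3, 22.2] [[0.374 0.21  0.01 ]]
[[382.50182222 215.97186765]]
```

View pics/c1.png

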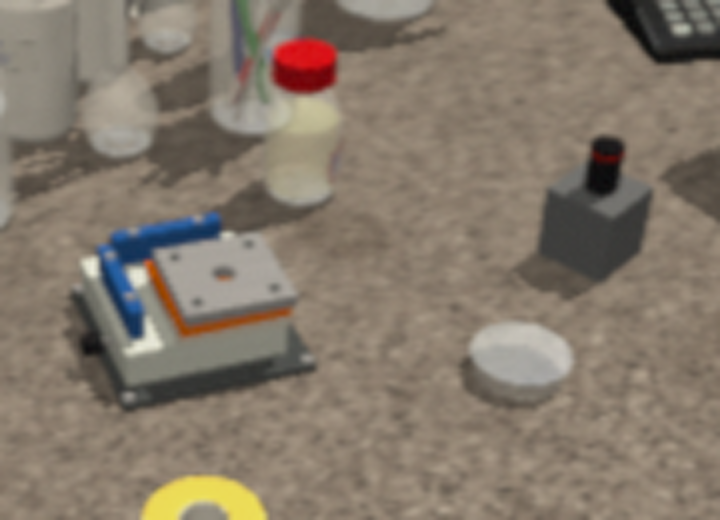

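View pics/c2.png

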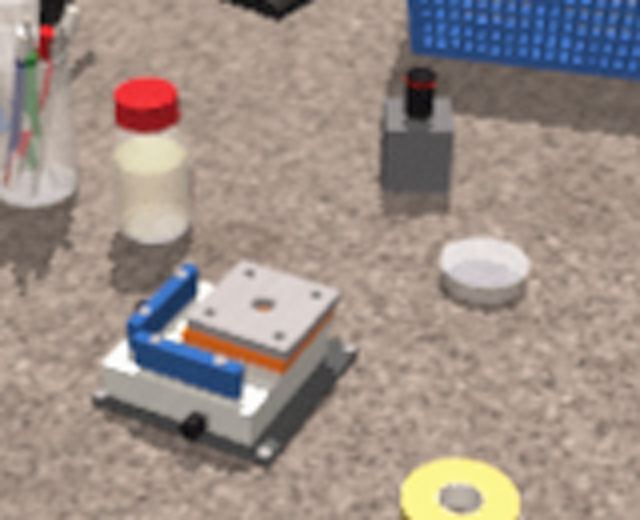

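Run:
```python
from h import *
c=np.array([(155,247),(258,237),(297,297),(185,322)])/4+[280,130]
P=unproj('scene',c,.054);print(P.round(4),np.degrees([np.arctan2(*(P[(i+1)%4]-P[i])[[1,0]]) for i in range(4)]))
f=np.array([(125,400),(313,362)])/4+[280,130]
P=unproj('scene',f,.006);print(P)
f=np.array([(105,247),(135,330),(112,235),(218,213)])/4+[280,130]
P=unproj('scene',f,.052);print(P)
K,R,t=cal('wrist');s=arm.read_state();T=s['ee_rot'];o=-R.T@t
print(T.T@(o-s['tool_pos']),(R@T).round(3),K)
```

```text
[[0.5597 0.1183 0.054 ]
 [0.5341 0.0585 0.054 ]
 [0.4707 0.0746 0.054 ]
 [0.4863 0.1434 0.054 ]] [-113.21728084  165.7932762    77.21682251  -18.93706405]
[[0.49403756 0.18068552 0.006     ]
 [0.46254706 0.06598525 0.006     ]]
[[0.57889836 0.1429128  0.052     ]
 [0.49774829 0.17051813 0.052     ]
 [0.5877518  0.13260197 0.052     ]
 [0.57218688 0.06303945 0.052     ]]
[ 0.00034918 -0.16132093  0.0819776 ] [[ 1.     0.001  0.001]
 [ 0.001 -0.294 -0.956]
 [-0.     0.956 -0.294]] [[321.42744341   0.         317.66071938]
 [  0.         321.42744341 198.89501162]
 [  0.           0.           1.        ]]
```

```bash
python3 -m pendant '-.8 0 .9 0 0 0;-.8 0 .9 0 0 0;-.8 0 .9 0 0 0;-.8 0 .9 0 0 0;-.8 0 .9 0 0 0;-.8 0 .9 0 0 0;-.8 0 .9 0 0 0;-.8 0 .9 0 0 0' 0.3
python3 -m pendant '-.9 0 .7 0 0 0;-.9 0 .7 0 0 0;-.9 0 .7 0 0 0;-.9 0 .7 0 0 0;-.9 0 .7 0 0 0;-.9 0 .7 0 0 0;-.9 0 .7 0 0 0;-.9 0 .7 0 0 0'
python3 -m pendant '-.8 0 .44 0 0 0;-.8 0 .44 0 0 0;-.8 0 .44 0 0 0;-.8 0 .44 0 0 0;-.8 0 .44 0 0 0;-.8 0 .44 0 0 0;-.8 0 .44 0 0 0;-.8 0 .44 0 0 0'
python3 -m pendant '0 .2 0 0 1 0;0 .2 0 0 1 0;0 .2 0 0 1 0;0 .2 0 0 1 0;0 .2 0 0 1 0;0 .2 0 0 1 0;0 0 0 0 .5 0;0 0 0 0 0 0'
python3 - <<'E'
from h import *
print(arm.read_state());snap('wrist','w1.png')
E
```

```text
clock: 1.52
tool_pos: [0.3893, -0.3574, 0.223]
ee_rot: [[0.394, 0.001, 0.919], [-0.919, -0.0, 0.394], [0.001, -1.0, 0.0]]
contact_force: [0.2, -0.4, -0.4]
finger_gap: 0.0376
clock: 2.18
tool_pos: [0.4584, -0.0926, 0.223]
ee_rot: [[0.394, 0.001, 0.919], [-0.919, -0.0, 0.394], [0.001, -1.0, 0.001]]
contact_force: [-0.1, -0.1, -0.3]
finger_gap: 0.0264
clock: 2.85
tool_pos: [0.4797, 0.1252, 0.2229]
ee_rot: [[0.394, 0.001, 0.919], [-0.919, -0.0, 0.394], [0.0, -1.0, 0.001]]
contact_force: [0.8, 0.9, -1.1]
finger_gap: 0.0264
clock: 3.52
tool_pos: [0.4794, 0.1238, 0.1864]
ee_rot: [[-0.274, -0.0, 0.962], [-0.962, -0.0, -0.274], [0.0, -1.0, -0.0]]
contact_force: [-1.2, 0.1, 0.5]
finger_gap: 0.0261
{'clock': 3.5167, 'qpos': array([  -4.16821052,   14.16634971,  -20.2416769 ,  114.3316676 ,
          6.13040682,   52.53138012, -133.49546077]), 'joint_vel': array([ 0.59914557, -0.28249476, -0.80683321, -0.47387161,  0.27001364,
        0.22928712,  5.56464084]), 'effort': array([-1.69400861e-01, -3.93858361e+01, -1.56034637e+00, -2.38579005e+01,
        1.09175075e-02, -8.42069252e-02, -8.43637437e-01]), 'tool_pos': array([0.47942694, 0.12377762, 0.18644546]), 'ee_rot': array([[-2.74170506e-01, -4.09547150e-04,  9.61681010e-01],
       [-9.61681024e-01, -2.73776376e-04, -2.74170627e-01],
       [ 3.75571340e-04, -9.99999879e-01, -3.18792315e-04]]), 'contact_force': array([-1.15239753,  0.10299731,  0.50138352]), 'ft_torque': array([ 0.06125092, -0.02692195,  0.02919759]), 'finger_gap': 0.026139877411181508}
```

View pics/w1.png

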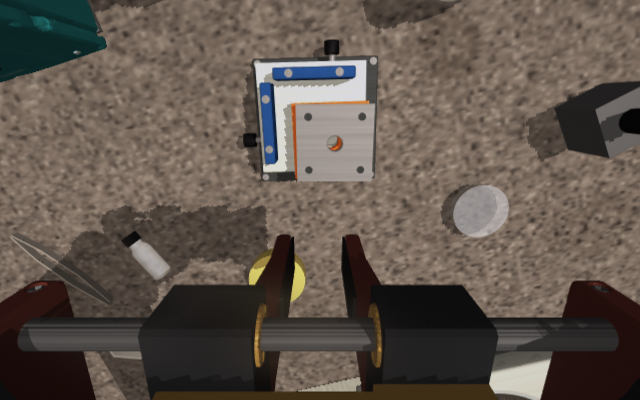

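Run:
```python
import cv2
im=cv2.imread('pics/w1.png')[35:195,235:395];cv2.imwrite('pics/w1c.png',cv2.resize(im,None,fx=3.75,fy=3.75,interpolation=cv2.INTER_CUBIC))
```

```text
(no output)
```

View pics/w1c.png

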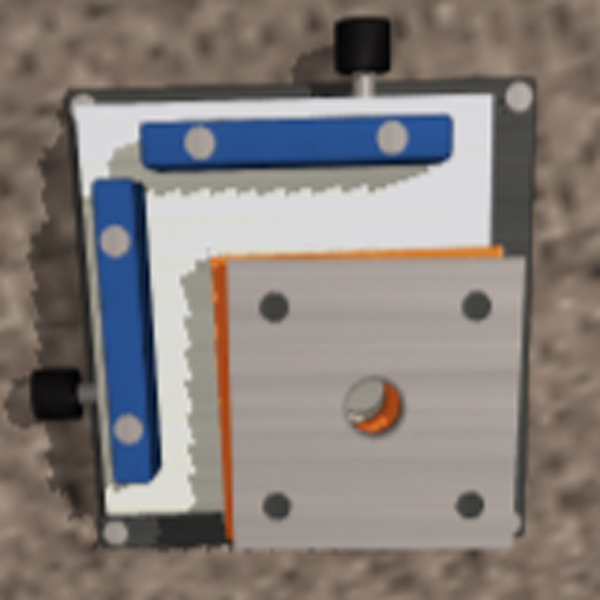

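Run:
```python
from h import *
def U(p,z): return unproj('wrist',np.array(p,float)/3.75+[235,35],z)
def az(a,b): return np.degrees(np.arctan2(*(b-a)[[1,0]]))
F=U([(72,93),(534,80),(522,540),(100,545)],.006);print('foot',F.round(4),F.mean(0))
print([round(az(F[i],F[(i+1)%4]),2) for i in range(4)],[np.linalg.norm(F[i]-F[(i+1)%4]).round(4) for i in range(4)])
A=U([(141,123),(452,115)],.052);B=U([(115,480),(94,182)],.052)
print('far outer',az(A[1],A[0]),np.linalg.norm(A[0]-A[1]),'left outer',az(B[0],B[1]),np.linalg.norm(B[0]-B[1]))
S=U([(200,142),(392,137),(115,240),(128,429)],.052);print('screw',az(S[1],S[0]),az(S[3],S[2]))
P=U([(228,257),(525,257),(516,547),(233,549)],.054);print('top',P.round(4));print([az(P[1],P[0]),az(P[3],P[0]),az(P[2],P[3]),az(P[2],P[1])],[np.linalg.norm(P[i]-P[(i+1)%4]).round(4) for i in range(4)])
yaw=np.radians(-17.)
for y in (-15,-16,-17,-18):
  yaw=np.radians(y);x=np.array([np.cos(yaw),np.sin(yaw),0]);yy=np.array([-x[1],x[0],0])
  mx=A.mean(0)@x-.045; my=B.mean(0)@yy-.045
  m=mx*x+my*yy; print(y,'mid',m, 'plate centre in mid', ((P.mean(0)-m)@x).round(4),((P.mean(0)-m)@yy).round(4), 'foot',(F.mean(0)-m)@x,(F.mean(0)-m)@yy)
H=U([(373,405)],.054);print('hole',H)
print(arm.read_state()['tool_pos'])
```

```text
foot [[0.6118 0.152  0.006 ]
 [0.5821 0.0348 0.006 ]
 [0.4624 0.0651 0.006 ]
 [0.4942 0.184  0.006 ]] [0.53762083 0.10897125 0.006     ]
[np.float64(-104.22), np.float64(165.81), np.float64(75.02), np.float64(-15.19)] [np.float64(0.1209), np.float64(0.1234), np.float64(0.1231), np.float64(0.1218)]
far outer 75.66228674551122 0.07097445501268515 left outer -14.438805089759352 0.06980063004881644
screw 75.6867588530387 -14.303206717530086
top [[0.5609 0.1214 0.054 ]
 [0.5421 0.0545 0.054 ]
 [0.4746 0.0721 0.054 ]
 [0.4933 0.1406 0.054 ]]
[np.float64(74.301387380139), np.float64(-15.824227628225287), np.float64(74.73561065785154), np.float64(-14.54300346851662)] [np.float64(0.0695), np.float64(0.0698), np.float64(0.071), np.float64(0.0703)]
-15 mid [0.54255694 0.11107997 0.        ] plate centre in mid -0.0204 -0.0199 foot -0.004222138794791529 -0.0033144278568407745
-16 mid [0.54256326 0.11101905 0.        ] plate centre in mid -0.0201 -0.0202 foot -0.004186522594342851 -0.003330790747762433
-17 mid [0.54255034 0.11094884 0.        ] plate centre in mid -0.0197 -0.0205 foot -0.004135923702631575 -0.003332431611631323
-18 mid [0.5425177  0.11087033 0.        ] plate centre in mid -0.0194 -0.0207 foot -0.0040703575325698425 -0.003319349948624579
hole [[0.51847381 0.09755298 0.054     ]]
[0.47963058 0.12391357 0.18672639]
```

```bash
python3 -m pendant '0 0 0 0 -.23 0;.28 0 -.35 0 0 0;.28 .5 -.35 0 0 0;0 .9 0 0 0 0;0 .9 0 0 0 0;0 .9 0 0 0 0;0 .9 0 0 0 0;0 .7 0 0 0 0'
python3 -m pendant '0 .29 0 0 0 0;0 0 0 0 0 0;0 0 0 0 0 0'
python3 - <<'E'
from h import *
snap('wrist','w2.png')
s=arm.read_state();M=np.array([.5425,.111]);d=s['tool_pos'][:2]-M;a=np.radians(-14.5);print(d@[np.cos(a),np.sin(a)],d@[-np.sin(a),np.cos(a)],s['tool_pos'],np.degrees(np.arctan2(s['ee_rot'][1,2],s['ee_rot'][0,2])))
E
```

```text
clock: 4.23
tool_pos: [0.4549, 0.1127, 0.0413]
ee_rot: [[-0.247, -0.0, 0.969], [-0.969, 0.0, -0.247], [-0.0, -1.0, -0.0]]
contact_force: [0.5, -0.7, -0.6]
finger_gap: 0.0263
clock: 4.48
tool_pos: [0.4554, 0.1131, 0.0344]
ee_rot: [[-0.248, 0.0, 0.969], [-0.969, 0.0, -0.248], [-0.0, -1.0, 0.0]]
contact_force: [0.2, -0.7, 0.6]
finger_gap: 0.0264
-0.0843049866332918 -0.019524632183191042 [0.45599175 0.11320556 0.03498737] -14.382882135473002
```

View pics/w2.png

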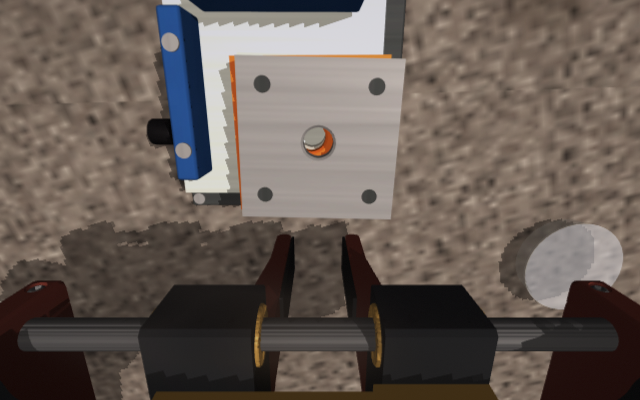

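```bash
python3 -m pendant '0 0 .25 0 0 0;0 0 .2 0 0 0;0 0 .1 0 0 0;0 0 .07 0 0 0;0 0 .07 0 0 0;0 0 0 0 0 0'
python3 -m pendant '0 0 .07 0 0 0;0 0 .07 0 0 0;0 0 .07 0 0 0;0 0 .07 0 0 0;0 0 0 0 0 0'
```

```text
clock: 5.03
tool_pos: [0.4754, 0.1075, 0.0341]
ee_rot: [[-0.249, 0.0, 0.968], [-0.968, -0.0, -0.249], [-0.0, -1.0, 0.0]]
contact_force: [-0.7, 0.0, -0.3]
finger_gap: 0.0263
clock: 5.45
tool_pos: [0.4838, 0.1054, 0.0339]
ee_rot: [[-0.249, 0.0, 0.968], [-0.968, 0.0, -0.249], [-0.0, -1.0, 0.0]]
contact_force: [-0.2, -0.8, -0.4]
finger_gap: 0.0265
```

```bash
python3 -m pendant '0 0 .05 0 0 0;0 0 .05 0 0 0;0 0 .05 0 0 0;0 0 0 0 0 0'
python3 - <<'E'
from h import *
snap('wrist','w3.png')
s=arm.read_state();M=np.array([.5425,.111]);d=s['tool_pos'][:2]-M;a=np.radians(-14.5);print(d@[np.cos(a),np.sin(a)],d@[-np.sin(a),np.cos(a)],s['contact_force'])
E
```

```text
clock: 5.78
tool_pos: [0.4881, 0.1044, 0.0339]
ee_rot: [[-0.249, 0.0, 0.968], [-0.968, 0.0, -0.249], [-0.0, -1.0, 0.0]]
contact_force: [-0.5, -0.4, -0.4]
finger_gap: 0.0265
-0.051067450429827965 -0.020031774333793603 [-0.26577929  0.20260143 -0.115991  ]
```

View pics/w3.png

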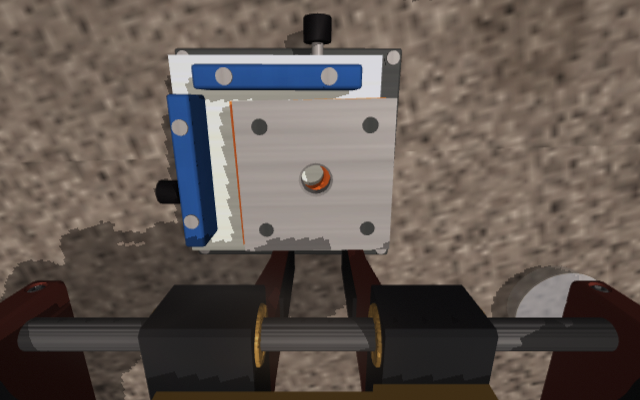

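```bash
python3 -m pendant '0 0 .05 0 0 0;0 0 .05 0 0 0;0 0 .03 0 0 0;0 0 0 0 0 0'
python3 -m pendant '0 0 .03 0 0 0;0 0 0 0 0 0'
python3 -m pendant '0 0 .03 0 0 0;0 0 0 0 0 0'
```

```text
clock: 6.17
tool_pos: [0.4916, 0.1035, 0.034]
ee_rot: [[-0.249, 0.0, 0.968], [-0.968, 0.0, -0.249], [-0.0, -1.0, 0.0]]
contact_force: [-0.6, 0.8, -0.3]
finger_gap: 0.0267
clock: 6.33
tool_pos: [0.4918, 0.1034, 0.0339]
ee_rot: [[-0.249, -0.001, 0.969], [-0.969, -0.0, -0.249], [0.0, -1.0, -0.001]]
contact_force: [-2.9, 1.6, 1.9]
finger_gap: 0.0262
clock: 6.5
tool_pos: [0.4921, 0.1034, 0.0338]
ee_rot: [[-0.248, -0.002, 0.969], [-0.969, -0.0, -0.248], [0.0, -1.0, -0.002]]
contact_force: [-5.3, 2.0, 3.0]
finger_gap: 0.0259
```

```bash
python3 -m pendant '0 0 .05 0 0 0;0 0 0 0 0 0'
python3 - <<'E'
from h import *
im=snap('wrist','w4.png');im=cv2.imread('pics/w4.png')[30:280,150:410];cv2.imwrite('pics/w4c.png',cv2.resize(im,None,fx=2.4,fy=2.4,interpolation=cv2.INTER_CUBIC))
E
```

```text
clock: 6.67
tool_pos: [0.4924, 0.1034, 0.0336]
ee_rot: [[-0.248, -0.004, 0.969], [-0.969, -0.0, -0.248], [0.001, -1.0, -0.004]]
contact_force: [-6.6, 3.0, 4.3]
finger_gap: 0.0263
```

View pics/w4c.png

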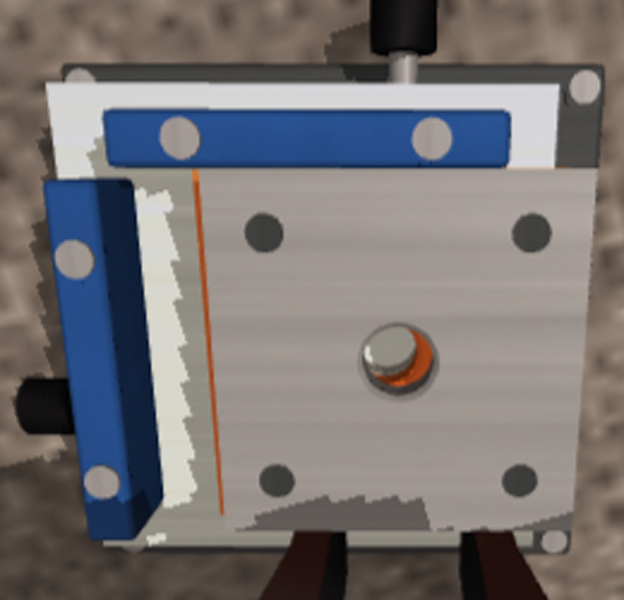

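```bash
python3 -m pendant '0 0 -.3 0 0 0;0 0 -.7 0 0 0;0 -1 0 0 0 0;.75 -1 0 0 0 0;.75 0 .85 0 0 0;.7 0 .85 0 0 0;0 0 .9 0 0 0;0 0 0 0 -1 0'
python3 -m pendant '0 0 0 0 -1 0;0 0 0 0 -1 0;0 0 0 0 -1 0;0 0 0 0 -1 0;0 0 0 0 -1 0;0 0 0 0 -1 0;0 0 0 0 -1 0;0 0 0 0 -1 0'
python3 -m pendant '0 0 0 0 -1 0;0 0 0 0 -1 0;0 0 0 0 -1 0;0 0 0 0 -1 0;0 0 0 0 -1 0;0 0 0 0 -1 0;0 0 0 0 0 0;0 0 0 0 0 0'
cat >> h.py <<'E'
M=np.array([.5425,.111]);A=np.radians(-14.5);X=np.array([np.cos(A),np.sin(A)]);Y=np.array([-X[1],X[0]])
def st():
    s=arm.read_state();d=s['tool_pos'][:2]-M;f=s['contact_force'];T=s['ee_rot']
    print('t',s['clock'],'nest xy mm',(d@X*1e3).round(2),(d@Y*1e3).round(2),'z',(s['tool_pos'][2]*1e3).round(2),'az',np.degrees(np.arctan2(T[1,2],T[0,2])).round(2),'down',T[:,1].round(4),'F nest',(f[:2]@X).round(1),(f[:2]@Y).round(1),f[2].round(1),'gap',s['finger_gap'])
E
python3 - <<'E'
from h import *
st();snap('wrist','w5.png')
E
```

```text
clock: 7.38
tool_pos: [0.53, 0.0232, 0.0951]
ee_rot: [[-0.153, 0.007, 0.988], [-0.988, -0.001, -0.153], [-0.0, -1.0, 0.007]]
contact_force: [0.5, 0.4, -0.1]
finger_gap: 0.0263
clock: 8.05
tool_pos: [0.5252, 0.0264, 0.0942]
ee_rot: [[0.641, 0.002, 0.768], [-0.768, -0.0, 0.641], [0.001, -1.0, 0.001]]
contact_force: [-0.3, 0.7, 0.0]
finger_gap: 0.0263
clock: 8.72
tool_pos: [0.5249, 0.0265, 0.094]
ee_rot: [[0.968, 0.001, 0.253], [-0.253, 0.0, 0.968], [0.001, -1.0, 0.0]]
contact_force: [0.5, 0.2, -0.2]
finger_gap: 0.0265
t 8.7167 nest xy mm 4.17 -86.24 z 93.99 az 75.36 down [ 9.e-04  1.e-04 -1.e+00] F nest 0.4 0.3 -0.2 gap 0.026485768401351
```

View pics/w5.png

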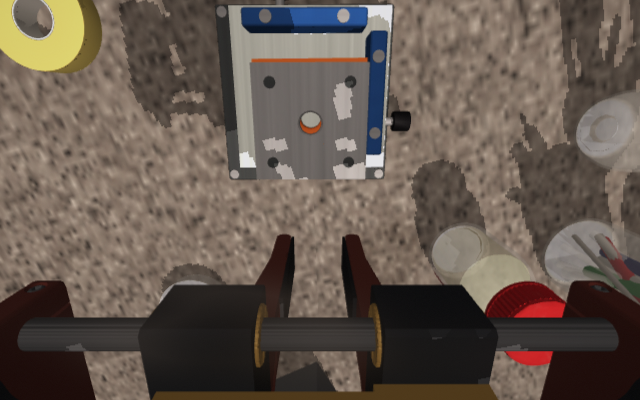

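```bash
python3 -m pendant '-.2 .5 0 0 0 0;0 .8 0 0 0 0;0 .5 0 0 0 0;0 .2 .2 0 0 0;0 0 .2 0 0 0;0 0 .15 0 0 0;0 0 .07 0 0 0;0 0 0 0 0 0'
python3 -c 'from h import *;st()'
```

```text
clock: 9.43
tool_pos: [0.5245, 0.0476, 0.035]
ee_rot: [[0.969, 0.002, 0.248], [-0.248, 0.001, 0.969], [0.002, -1.0, 0.001]]
contact_force: [-0.1, 0.6, -0.3]
finger_gap: 0.0265
t 9.4333 nest xy mm -1.57 -65.89 z 35.03 az 75.62 down [ 2.1e-03  7.0e-04 -1.0e+00] F nest -0.2 0.5 -0.3 gap 0.026488956114256095
```

```bash
python3 -m pendant '0 0 .07 0 0 0;0 0 .07 0 0 0;0 0 .07 0 0 0;0 0 .07 0 0 0;0 0 .07 0 0 0;0 0 .07 0 0 0;0 0 0 0 0 0'
python3 -m pendant '0 0 .05 0 0 0;0 0 .05 0 0 0;0 0 .03 0 0 0;0 0 0 0 0 0'
python3 -c 'from h import *;st()'
```

```text
clock: 10.02
tool_pos: [0.5267, 0.059, 0.034]
ee_rot: [[0.969, 0.0, 0.249], [-0.249, 0.0, 0.969], [0.0, -1.0, 0.0]]
contact_force: [0.6, -0.4, 0.6]
finger_gap: 0.0262
clock: 10.35
tool_pos: [0.5276, 0.0626, 0.0339]
ee_rot: [[0.969, -0.0, 0.249], [-0.249, 0.0, 0.969], [-0.0, -1.0, 0.0]]
contact_force: [-1.2, 0.0, -0.7]
finger_gap: 0.0265
t 10.35 nest xy mm -2.36 -50.55 z 33.89 az 75.59 down [-0.e+00  4.e-04 -1.e+00] F nest -1.2 -0.3 -0.7 gap 0.026541364345794367
```

```bash
python3 -m pendant '0 0 .03 0 0 0;0 0 0 0 0 0'
python3 -c 'from h import *;st()'
```

```text
clock: 10.52
tool_pos: [0.5278, 0.0633, 0.0339]
ee_rot: [[0.969, -0.0, 0.249], [-0.249, 0.0, 0.969], [-0.0, -1.0, 0.0]]
contact_force: [-0.5, -0.4, -0.6]
finger_gap: 0.0263
t 10.5167 nest xy mm -2.33 -49.84 z 33.92 az 75.58 down [-0.e+00  1.e-04 -1.e+00] F nest -0.4 -0.5 -0.6 gap 0.026347169975772102
```

```bash
python3 -m pendant '0 0 .03 0 0 0;0 0 .03 0 0 0;0 0 0 0 0 0'
python3 -m pendant '0 0 .03 0 0 0;0 0 0 0 0 0'
python3 -c 'from h import *;st()'
```

```text
clock: 10.77
tool_pos: [0.5282, 0.0652, 0.0339]
ee_rot: [[0.969, 0.0, 0.249], [-0.249, 0.0, 0.969], [0.0, -1.0, 0.0]]
contact_force: [-0.5, -1.5, -1.1]
finger_gap: 0.0264
clock: 10.93
tool_pos: [0.5285, 0.066, 0.034]
ee_rot: [[0.969, 0.0, 0.249], [-0.249, 0.0, 0.969], [0.0, -1.0, 0.0]]
contact_force: [-0.6, -1.2, -0.8]
finger_gap: 0.0266
t 10.9333 nest xy mm -2.29 -47.1 z 33.97 az 75.58 down [ 1.e-04  1.e-04 -1.e+00] F nest -0.3 -1.3 -0.8 gap 0.026561176344951688
```

```bash
python3 -m pendant '0 0 .03 0 0 0;0 0 0 0 0 0'
python3 -c 'from h import *;st()'
```

```text
clock: 11.1
tool_pos: [0.5287, 0.0668, 0.034]
ee_rot: [[0.968, 0.0, 0.249], [-0.249, 0.0, 0.968], [0.0, -1.0, 0.0]]
contact_force: [0.1, -1.5, -0.8]
finger_gap: 0.0263
t 11.1 nest xy mm -2.27 -46.22 z 33.97 az 75.58 down [ 1.e-04  1.e-04 -1.e+00] F nest 0.5 -1.5 -0.8 gap 0.02632673898706588
```

```bash
python3 -m pendant '0 0 .03 0 0 0;0 0 0 0 0 0'
python3 -c 'from h import *;st()'
```

```text
clock: 11.27
tool_pos: [0.5288, 0.0671, 0.0339]
ee_rot: [[0.968, -0.0, 0.249], [-0.249, -0.001, 0.968], [-0.0, -1.0, -0.001]]
contact_force: [-0.9, -3.3, 1.1]
finger_gap: 0.0265
t 11.2667 nest xy mm -2.3 -45.94 z 33.94 az 75.56 down [-4.e-04 -8.e-04 -1.e+00] F nest -0.0 -3.4 1.1 gap 0.026504015619154688
```

```bash
python3 -m pendant '0 0 .03 0 0 0;0 0 0 0 0 0'
python3 -c 'from h import *;st()'
```

```text
clock: 11.43
tool_pos: [0.5288, 0.0672, 0.0339]
ee_rot: [[0.968, -0.001, 0.25], [-0.25, -0.002, 0.968], [-0.001, -1.0, -0.002]]
contact_force: [-1.1, -5.1, 1.9]
finger_gap: 0.0263
t 11.4333 nest xy mm -2.32 -45.86 z 33.9 az 75.53 down [-0.001  -0.0019 -1.    ] F nest 0.2 -5.2 1.9 gap 0.026338818869512073
```

```bash
python3 -m pendant '0 0 .05 0 0 0;0 0 0 0 0 0'
python3 - <<'E'
from h import *
st();snap('wrist','w6.png');im=cv2.imread('pics/w6.png')[10:270,200:460];cv2.imwrite('pics/w6c.png',cv2.resize(im,None,fx=2.3,fy=2.3,interpolation=cv2.INTER_CUBIC))
E
```

```text
clock: 11.6
tool_pos: [0.5288, 0.0672, 0.0338]
ee_rot: [[0.968, -0.002, 0.251], [-0.251, -0.004, 0.968], [-0.001, -1.0, -0.004]]
contact_force: [-3.2, -7.9, 4.7]
finger_gap: 0.0261
t 11.6 nest xy mm -2.32 -45.87 z 33.8 az 75.48 down [-0.0021 -0.004  -1.    ] F nest -1.1 -8.5 4.7 gap 0.02611873571203476
```

View pics/w6c.png

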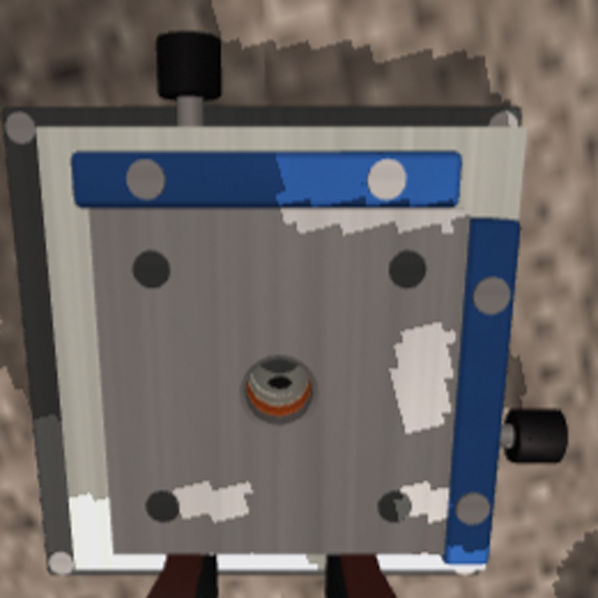

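Run:
```python
from h import *
im=cv2.imread('pics/w6.png')[155:205,295:350];cv2.imwrite('pics/w6h.png',cv2.resize(im,None,fx=10,fy=10,interpolation=cv2.INTER_CUBIC))
H=unproj('wrist',[(321.3,178.7)],.054)[0,:2];print(H,(H-M)@X,(H-M)@Y)
c=np.array([(151,270),(407,270),(163,506),(395,506)])/2.3+[200,10]
D=unproj('wrist',c,.054)[:,:2];print(D,D.mean(0),((D.mean(0)-M)@X),(D.mean(0)-M)@Y)
```

```text
[0.54307443 0.112757  ] 0.00011621919015573332 0.001844863572390014
[[0.52553895 0.1406506 ]
 [0.5717799  0.12870539]
 [0.51380875 0.09455202]
 [0.56002555 0.08261906]] [0.54278829 0.11163177] 0.00012092238417388081 0.0006838255340206218
```

View pics/w6h.png

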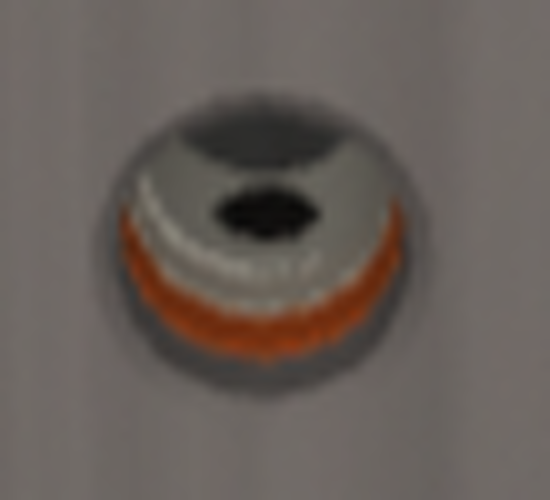

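```bash
python3 -m pendant '0 0 -.3 0 0 0;0 0 -.7 0 0 0;0 -1 0 0 0 0;0 -1 0 0 0 0;0 -1 0 0 0 0;0 0 0 0 0 0;0 0 0 0 0 0;0 0 0 0 0 0'
python3 - <<'E'
from h import *
import pickle
C=cal('wrist');snap('wrist','w7.png');pickle.dump((C,arm.read_state()),open('w7.pkl','wb'));st()
E
python3 -m pendant '0 0 0 0 1 0;0 0 0 0 1 0;0 0 0 0 1 0;0 0 0 0 1 0;0 0 0 0 1 0;0 0 0 0 1 0;0 0 0 0 1 0;0 0 0 0 1 0'
python3 -m pendant '0 0 0 0 1 0;0 0 0 0 1 0;0 0 0 0 1 0;0 0 0 0 1 0;0 0 0 0 1 0;0 0 0 0 1 0;0 0 0 0 1 0;0 0 0 0 0 0'
python3 -m pendant '0 0 0 0 0 0;0 0 0 0 0 0'
python3 - <<'E'
from h import *
import pickle
C=cal('wrist');snap('wrist','w8.png');pickle.dump((C,arm.read_state()),open('w8.pkl','wb'));st()
a=cv2.imread('pics/w7.png');b=cv2.imread('pics/w8.png')
cv2.imwrite('pics/w78.png',np.hstack([cv2.resize(a[30:230,220:420],None,fx=2,fy=2),cv2.resize(b[110:310,120:320],None,fx=2,fy=2)]))
E
```

```text
clock: 12.32
tool_pos: [0.5219, 0.0409, 0.1237]
ee_rot: [[0.969, 0.0, 0.249], [-0.249, 0.0, 0.969], [0.0, -1.0, 0.0]]
contact_force: [-0.1, 0.5, -0.2]
finger_gap: 0.0264
t 12.3667 nest xy mm -2.76 -73.3 z 123.13 az 75.58 down [-1.e-03  2.e-04 -1.e+00] F nest 0.6 -0.2 -0.2 gap 0.026301079027751216
clock: 13.03
tool_pos: [0.5211, 0.0409, 0.1224]
ee_rot: [[0.459, -0.002, 0.889], [-0.889, 0.0, 0.459], [-0.001, -1.0, -0.002]]
contact_force: [-0.1, -0.1, 1.0]
finger_gap: 0.0263
clock: 13.7
tool_pos: [0.5211, 0.0409, 0.1226]
ee_rot: [[-0.252, -0.002, 0.968], [-0.968, -0.0, -0.252], [0.001, -1.0, -0.002]]
contact_force: [1.1, 0.2, 0.1]
finger_gap: 0.0264
clock: 13.87
tool_pos: [0.5216, 0.0409, 0.1232]
ee_rot: [[-0.246, -0.001, 0.969], [-0.969, -0.0, -0.246], [0.0, -1.0, -0.001]]
contact_force: [-0.1, -0.5, -0.1]
finger_gap: 0.0267
t 13.9167 nest xy mm -2.57 -73.13 z 123.41 az -14.27 down [-0.001 -0.    -1.   ] F nest 0.6 0.9 -0.0 gap 0.026091038368122155
```

View pics/w78.png

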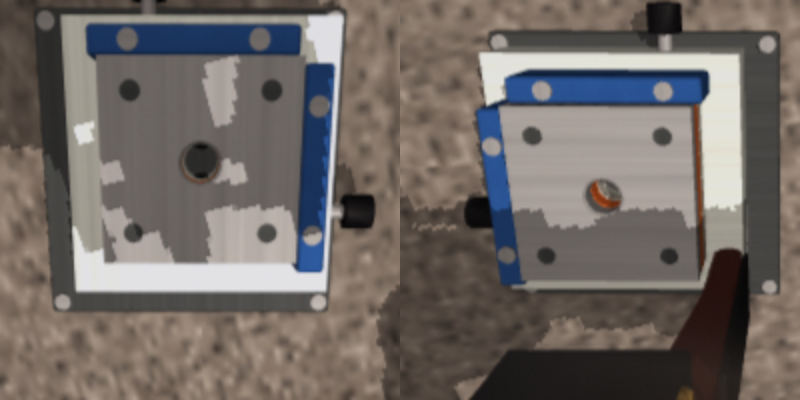

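View pics/w8.png

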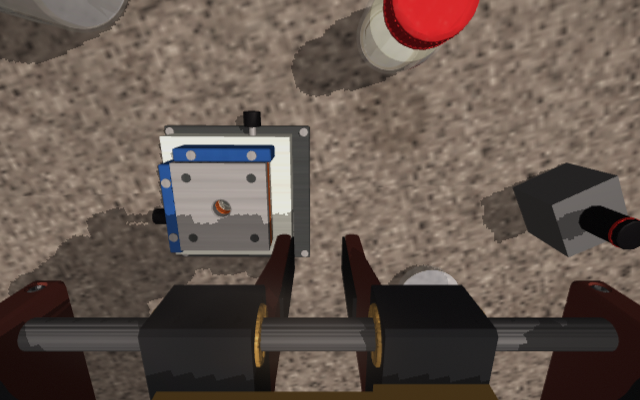

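Run:
```python
from h import *
import pickle
def ref(f,pts):
    g=cv2.imread('pics/'+f,0).astype(float);o=[]
    for u,v in pts:
        for _ in range(3):
            x0,y0=int(round(u))-7,int(round(v))-7;w=g[y0:y0+15,x0:x0+15]
            med=np.median(w);W=np.clip((med-w)-0.4*(med-w.min()),0,None)
            yy,xx=np.mgrid[y0:y0+15,x0:x0+15];u=(W*xx).sum()/W.sum();v=(W*yy).sum()/W.sum()
        o.append((u,v))
    return np.array(o)
G=[]
for f,p,off in(('w7',[(129,90),(271,90),(267,233),(133,233)],(220,30)),('w8',[(132,135),(262,136),(269,256),(146,256)],(120,110))):
    p=np.array(p)/2+off;r=ref(f+'.png',p);print((r-p).round(1).tolist())
    C,s=pickle.load(open(f+'.pkl','rb'))
    D=unproj('',r,.054,C)[:,:2];E=np.linalg.norm(D-np.roll(D,1,0),axis=1)
    c=D.mean(0);print(f,c,((c-M)@X*1e3).round(2),((c-M)@Y*1e3).round(2),'spacing',E.round(4),s['ee_rot'][:,2])
    h=unproj('',[np.array((200,162) if f=='w7' else (204,194))/2+off],.054,C)[0,:2];print('hole',((h-M)@X*1e3).round(2),((h-M)@Y*1e3).round(2))
    T=s['ee_rot'];G.append((c,T[:2][:,[0,2]]))
(c1,R1),(c2,R2)=G
b=np.linalg.solve(R1-R2,c1-c2);t=c1-R1@b;print('bias tool x,z',b,'true',t,((t-M)@X*1e3),((t-M)@Y*1e3))
```

```text
[[-0.2, -0.3], [0.0, -0.1], [-0.5, -0.2], [1.2, -1.0]]
w7 [0.54281749 0.11176074] 0.12 0.82 spacing [0.0474 0.0478 0.0478 0.0468] [ 2.48994792e-01  9.68504822e-01 -5.83566489e-05]
hole -0.0 1.12
[[-0.3, 0.1], [-0.2, -0.1], [-0.2, -0.3], [-0.2, -0.5]]
w8 [0.54273508 0.11142077] 0.12 0.47 spacing [0.0479 0.0479 0.0478 0.0479] [ 9.69125830e-01 -2.46564967e-01 -9.18174258e-04]
hole 1.35 -0.43
bias tool x,z [0.00017291 0.00017731] true [0.54260587 0.11163206] -0.05575322563471563 0.638438536394348
```

```bash
python3 -m pendant '.9 -.4 0 0 0 0;1 -.4 -.2 0 0 0;1 -.4 -.3 0 0 0;1 0 -.3 0 0 0;1 0 -.3 0 0 0;1 0 -.3 0 0 0;1 0 -.3 0 0 0;0 0 0 0 0 0' 1
python3 -m pendant '0 0 0 0 0 0;0 0 0 0 0 0'
python3 - <<'E'
from h import *
import pickle
C=cal('wrist');snap('wrist','w9.png');pickle.dump((C,arm.read_state()),open('w9.pkl','wb'));st();print(arm.read_state()['tool_pos'])
for q in('pin','pin_rest'):
    for d in arm.cut_out('wrist',q)[:2]:
        ys,xs=np.nonzero(d['mask']);print(q,d['p'],d['bbox'],xs.mean(),ys.mean())
E
```

```text
clock: 14.58
tool_pos: [0.4172, -0.1522, 0.1595]
ee_rot: [[-0.255, -0.003, 0.967], [-0.967, -0.002, -0.255], [0.003, -1.0, -0.002]]
contact_force: [-0.5, -0.3, -0.0]
finger_gap: 0.0761
clock: 14.75
tool_pos: [0.4215, -0.1466, 0.16]
ee_rot: [[-0.248, 0.001, 0.969], [-0.969, 0.0, -0.248], [-0.0, -1.0, 0.0]]
contact_force: [-0.7, -0.1, 0.4]
finger_gap: 0.0865
t 14.8 nest xy mm -52.53 -279.1 z 160.02 az -14.31 down [ 6.e-04  4.e-04 -1.e+00] F nest 0.0 0.8 0.5 gap 0.08748902052695227
[ 0.42176565 -0.14606187  0.16001829]
pin 0.74 [310.6, 132.0, 31.0, 33.4] 325.1204663212435 148.80569948186528
pin 0.6 [17.8, 90.2, 30.7, 85.4] 31.77046783625731 131.82894736842104
pin_rest 0.9 [286.9, 99.7, 81.8, 85.9] 324.0989010989011 141.54945054945054
pin_rest 0.64 [1.7, 91.7, 36.6, 86.9] 14.612449799196787 139.73815261044177
```

View pics/w9.png

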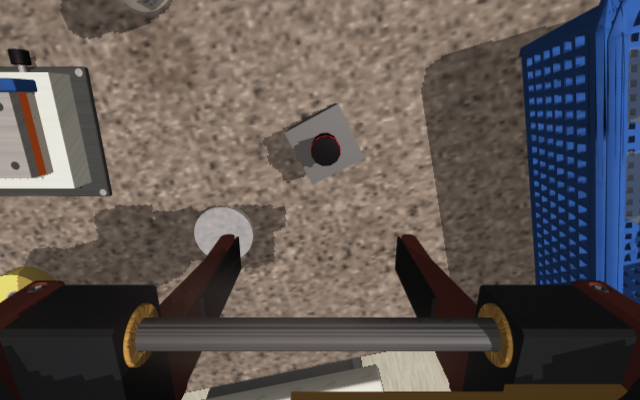

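Run:
```python
from h import *
import pickle
C,s=pickle.load(open('w9.pkl','rb'));T=s['ee_rot']
for uv,z in(((325.1,148.8),.086),((325.1,148.8),.075)):
    p=unproj('',[uv],z,C)[0];d=T.T@(p-s['tool_pos']);print(p,d/.03)
im=cv2.imread('pics/w9.png')[90:200,270:380];cv2.imwrite('pics/w9c.png',cv2.resize(im,None,fx=5,fy=5,interpolation=cv2.INTER_CUBIC))
```

```text
[ 0.4665453 -0.1633702  0.086    ] [0.19143067 2.46790665 1.58780595]
[ 0.46494034 -0.16320322  0.075     ] [0.19943813 2.83454509 1.53442355]
```

View pics/w9c.png

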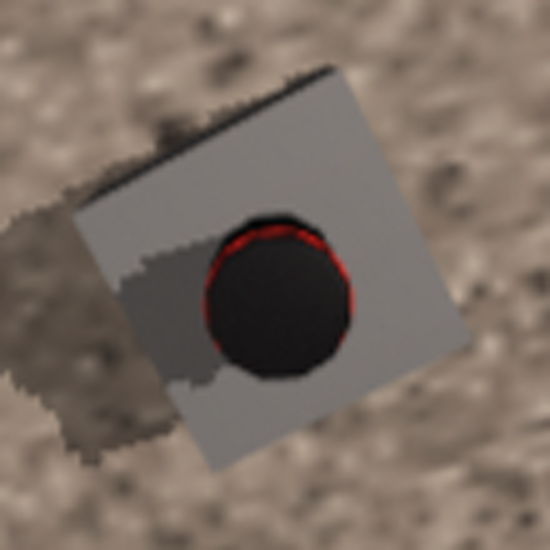

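Run:
```python
from h import *
import pickle
C,s=pickle.load(open('w9.pkl','rb'));T=s['ee_rot']
print(T.T@(unproj('',[(325.8,150.8)],.086,C)[0]-s['tool_pos'])/.03)
q=np.array([(75,213),(335,68),(472,345),(217,470)])/5+[270,90]
P=unproj('',q,.052,C);print(P,T.T@(P.mean(0)-s['tool_pos'])/.03)
```

```text
[0.20882601 2.46787581 1.53904083]
[[ 0.4827149  -0.13402645  0.052     ]
 [ 0.49441338 -0.18086105  0.052     ]
 [ 0.44502544 -0.19293684  0.052     ]
 [ 0.43459429 -0.14572612  0.052     ]] [0.21197756 3.60119518 1.51126031]
```

```bash
python3 -m pendant '.1 0 .76 0 0 0;.11 0 .76 0 0 0;0 .9 0 0 0 0;0 .9 0 0 0 0;0 .8 0 0 0 0;0 .5 0 0 0 0;0 .33 0 0 0 0;0 0 0 0 0 0'
python3 -m pendant '0 0 0 0 0 0;0 0 0 0 0 0;0 0 0 0 0 0;0 0 0 0 0 0;0 0 0 0 0 0;0 0 0 0 0 0;0 0 0 0 0 0;0 0 0 0 0 0' .1 15
python3 - <<'E'
from h import *
st();print(arm.read_state()['tool_pos']);snap('wrist','w10.png');snap('side','s10.png')
im=cv2.imread('pics/s10.png')[90:230,230:430];cv2.imwrite('pics/s10c.png',cv2.resize(im,None,fx=4,fy=4))
E
```

```text
clock: 15.57
tool_pos: [0.4628, -0.1632, 0.0552]
ee_rot: [[-0.247, -0.003, 0.969], [-0.969, 0.001, -0.247], [-0.001, -1.0, -0.003]]
contact_force: [-0.2, 0.3, 0.4]
finger_gap: 0.0879
clock: 16.23
tool_pos: [0.4637, -0.1645, 0.0572]
ee_rot: [[-0.249, 0.0, 0.968], [-0.968, -0.0, -0.249], [0.0, -1.0, 0.0]]
contact_force: [-0.3, -0.4, -1.3]
finger_gap: 0.0383
t 16.2333 nest xy mm -7.3 -286.47 z 57.2 az -14.43 down [ 3.e-04 -1.e-04 -1.e+00] F nest -0.1 -0.5 -1.3 gap 0.03834565877862611
[ 0.46370609 -0.16451892  0.05720459]
```

View pics/w10.png

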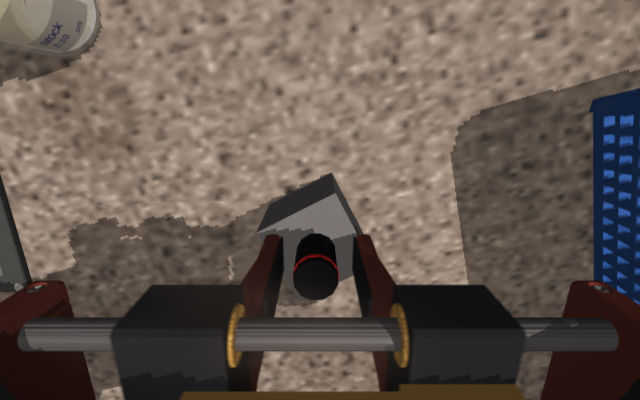

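View pics/s10c.png

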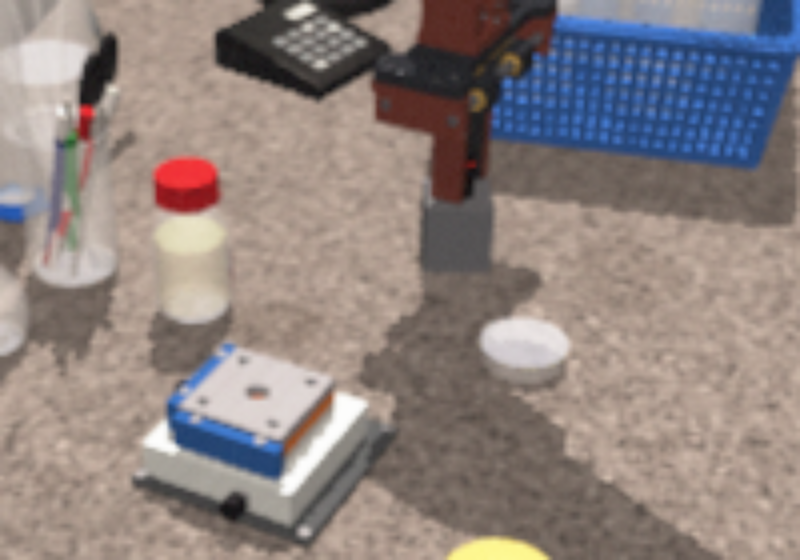

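```bash
python3 -m pendant '0 0 0 0 0 0;0 0 0 0 0 0;0 0 0 0 0 0;0 0 0 0 0 0;0 0 0 0 0 0;0 0 0 0 0 0' 0 15
python3 - <<'E'
from h import *
st();print(arm.read_state()['tool_pos']);snap('wrist','w11.png')
im=cv2.imread('pics/w11.png')[160:340,220:420];cv2.imwrite('pics/w11c.png',cv2.resize(im,None,fx=3,fy=3))
E
```

```text
clock: 16.83
tool_pos: [0.4637, -0.1643, 0.0571]
ee_rot: [[-0.249, 0.0, 0.968], [-0.968, 0.0, -0.249], [-0.0, -1.0, 0.0]]
contact_force: [-0.2, 1.3, 0.1]
finger_gap: 0.0217
t 16.8333 nest xy mm -7.35 -286.3 z 57.07 az -14.42 down [ 1.e-04  1.e-04 -1.e+00] F nest -0.5 1.2 0.1 gap 0.021712302279482495
[ 0.4636967  -0.16433785  0.05706759]
```

View pics/w11c.png

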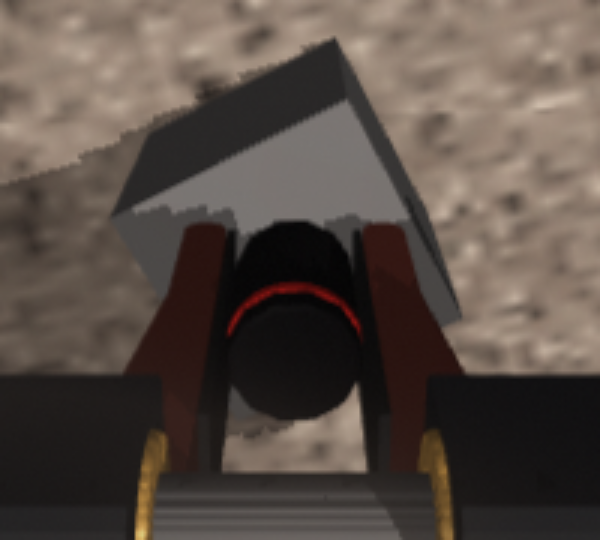

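```bash
python3 - <<'E'
from h import *
s=arm.read_state();T=s['ee_rot']
for z in(.085,.086,.087):print(T.T@(unproj('wrist',[(318.3,279.3)],z)[0]-s['tool_pos']))
E
python3 -m pendant '0 0 0 0 0 0;0 0 0 0 0 0;0 -.3 0 0 0 0;0 -.4 0 0 0 0;0 -.5 0 0 0 0;0 -.5 0 0 0 0;0 -.5 0 0 0 0;0 -.4 0 0 0 0' - 40
python3 -m pendant '0 0 0 0 0 0;0 0 0 0 0 0'
python3 - <<'E'
from h import *
st();s=arm.read_state();T=s['ee_rot'];print(s['tool_pos'])
snap('wrist','w12.png');im=cv2.imread('pics/w12.png')[160:340,220:420];cv2.imwrite('pics/w12c.png',cv2.resize(im,None,fx=3,fy=3))
t=np.array([.5426,.1116,0]);print(T.T@(t-s['tool_pos'])/.03)
snap('side','s12.png');im=cv2.imread('pics/s12.png')[60:230,270:430];cv2.imwrite('pics/s12c.png',cv2.resize(im,None,fx=4,fy=4))
E
```

```text
[ 0.00010382 -0.02794406  0.0013136 ]
[ 0.00010252 -0.02894406  0.00191889]
[ 0.00010121 -0.02994405  0.00252417]
clock: 17.55
tool_pos: [0.4637, -0.1647, 0.1367]
ee_rot: [[-0.249, 0.001, 0.968], [-0.968, -0.0, -0.249], [0.0, -1.0, 0.001]]
contact_force: [0.6, 0.5, -0.7]
finger_gap: 0.0213
clock: 17.72
tool_pos: [0.4639, -0.1648, 0.1357]
ee_rot: [[-0.25, 0.001, 0.968], [-0.968, -0.001, -0.25], [0.0, -1.0, 0.001]]
contact_force: [-0.2, -0.8, -0.6]
finger_gap: 0.0208
t 17.7167 nest xy mm -7.07 -286.71 z 135.7 az -14.45 down [ 1.3e-03 -7.0e-04 -1.0e+00] F nest 0.0 -0.8 -0.6 gap 0.020841489418046526
[ 0.46386947 -0.16481226  0.13569869]
[-9.57887177  4.51997025  0.23557516]
```

View pics/w12c.png

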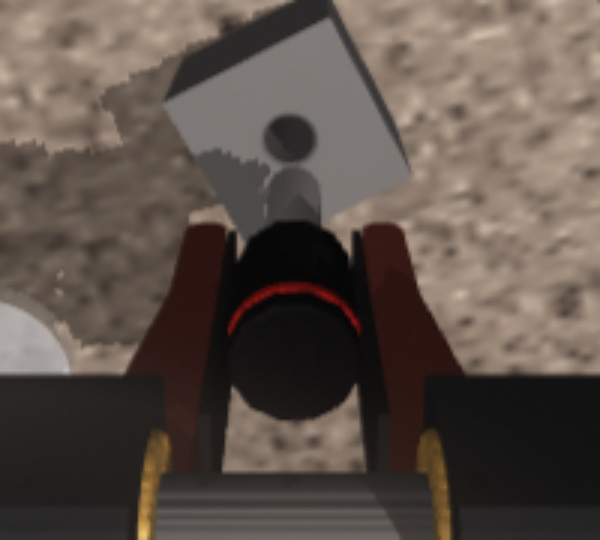

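View pics/s12c.png

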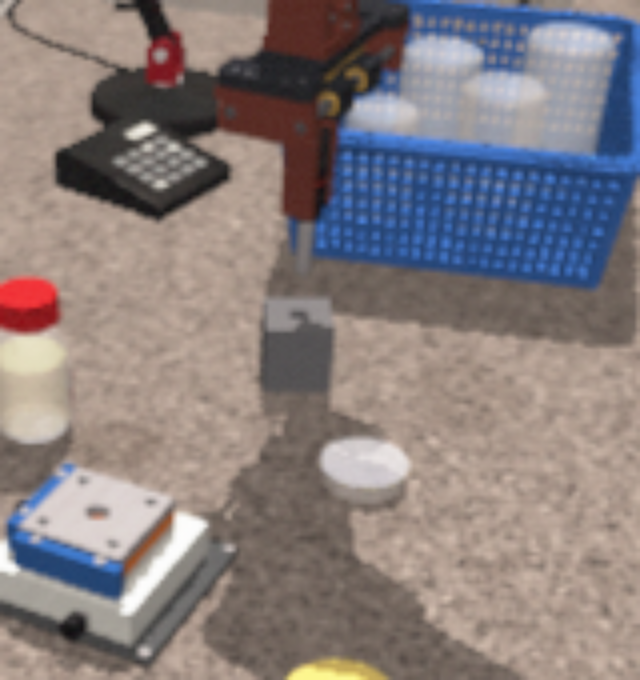

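```bash
python3 - <<'E'
from h import *
s=arm.read_state();T=s['ee_rot']
h=unproj('wrist',[(316.7,205.7)],.052)[0];print(h, 'grasp-time tool',T.T@(h-np.array([.4637,-.1643,.0571])))
E
python3 -m pendant '-.7 0 .1 0 0 0;-1 0 .1 0 0 0;-1 0 0 0 0 0;-1 0 0 0 0 0;-1 0 0 0 0 0;-1 0 0 0 0 0;-1 0 0 0 0 0;-1 0 0 0 0 0'
python3 -m pendant '-.9 0 0 0 0 0;-.7 .3 0 0 0 0;-.28 .2 0 0 0 0;0 0 0 0 0 0;0 0 0 0 0 0;0 0 0 0 0 0'
python3 - <<'E'
from h import *
st();s=arm.read_state();T=s['ee_rot'];print(s['tool_pos'])
snap('wrist','w13.png');im=cv2.imread('pics/w13.png')[130:330,210:430];cv2.imwrite('pics/w13c.png',cv2.resize(im,None,fx=3,fy=3,interpolation=cv2.INTER_CUBIC))
t=np.array([.5426,.1116,0]);print(T.T@(t-s['tool_pos'])/.03)
for n in('side','scene'):snap(n,n+'13.png')
a=cv2.imread('pics/side13.png')[140:240,250:350];b=cv2.imread('pics/scene13.png')[140:240,280:380]
cv2.imwrite('pics/ss13.png',cv2.resize(np.hstack([a,b]),None,fx=4,fy=4,interpolation=cv2.INTER_CUBIC))
E
```

```text
[ 0.46433589 -0.16369625  0.052     ] grasp-time tool [-0.00074388  0.00509943  0.00047049]
clock: 18.48
tool_pos: [0.5264, 0.059, 0.134]
ee_rot: [[-0.249, -0.002, 0.968], [-0.968, -0.0, -0.249], [0.001, -1.0, -0.002]]
contact_force: [0.5, -0.2, -0.9]
finger_gap: 0.0211
clock: 18.98
tool_pos: [0.5406, 0.1102, 0.1196]
ee_rot: [[-0.251, -0.001, 0.968], [-0.968, -0.001, -0.251], [0.002, -1.0, -0.001]]
contact_force: [-0.1, -0.2, 0.1]
finger_gap: 0.021
t 18.9833 nest xy mm -1.64 -1.24 z 119.57 az -14.55 down [-0.0014 -0.0014 -1.    ] F nest 0.0 -0.2 0.1 gap 0.021045668700321343
[0.54060234 0.11021292 0.11957288]
[-0.0683863   3.98559647  0.05674285]
```

View pics/w13c.png

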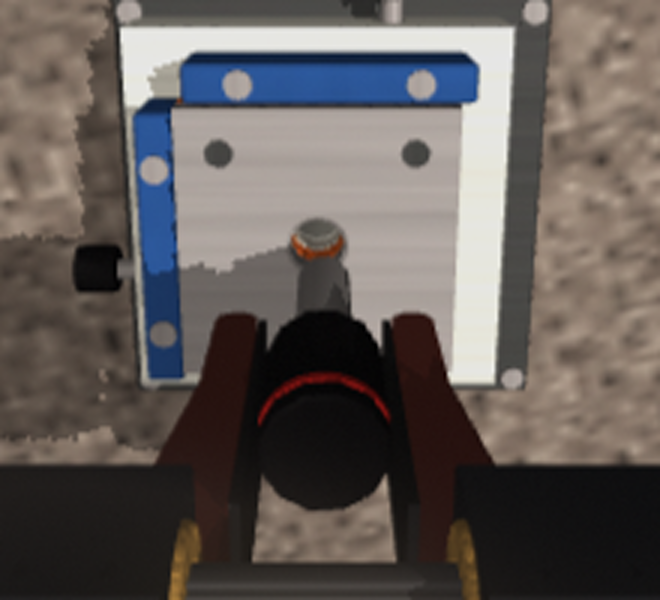

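View pics/ss13.png

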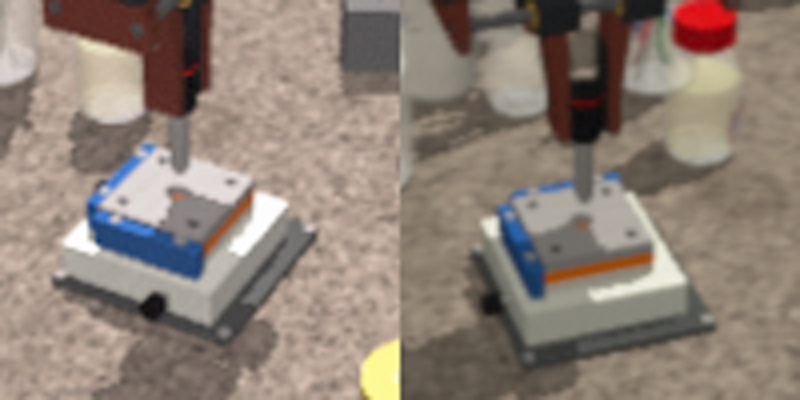

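```bash
python3 -m pendant '0 .15 0 0 0 0;0 .15 0 0 0 0;0 0 0 0 0 0;0 0 0 0 0 0'
python3 - <<'E'
from h import *
st();s=arm.read_state();T=s['ee_rot'];print(s['tool_pos'])
t=np.array([.5426,.1116,0]);print(T.T@(t-s['tool_pos'])/.03)
snap('wrist','w14.png');im=cv2.imread('pics/w14.png')[160:290,260:380];cv2.imwrite('pics/w14c.png',cv2.resize(im,None,fx=5,fy=5,interpolation=cv2.INTER_CUBIC))
for n in('side','scene'):snap(n,n+'14.png')
a=cv2.imread('pics/side14.png')[165:225,260:340];b=cv2.imread('pics/scene14.png')[165:225,290:370]
cv2.imwrite('pics/ss14.png',cv2.resize(np.hstack([a,b]),None,fx=5,fy=5,interpolation=cv2.INTER_CUBIC))
# predictions of top hole & tip if on target
tip=s['tool_pos']+T@np.array([0,.0511,.0012])
for n in('wrist','side','scene'):print(n,'tip pred',proj(n,tip),'hole pred',proj(n,[.5426,.1116,.054]))
E
```

```text
clock: 19.47
tool_pos: [0.5407, 0.1121, 0.1106]
ee_rot: [[-0.249, -0.001, 0.968], [-0.968, -0.0, -0.249], [0.0, -1.0, -0.001]]
contact_force: [0.5, -1.0, -1.3]
finger_gap: 0.0213
t 19.4667 nest xy mm -2.01 0.64 z 110.63 az -14.44 down [-9.e-04 -2.e-04 -1.e+00] F nest 0.7 -0.8 -1.3 gap 0.021347391138348416
[0.54071677 0.11212641 0.11063042]
[-3.32680940e-04  3.68762947e+00  6.80144667e-02]
wrist tip pred [[318.69061559 219.90882921]] hole pred [[318.70332708 216.14970516]]
side tip pred [[293.70427884 185.44855499]] hole pred [[293.46560162 187.19448204]]
scene tip pred [[324.82612062 192.62738719]] hole pred [[324.73529806 194.28440413]]
```

View pics/w14c.png

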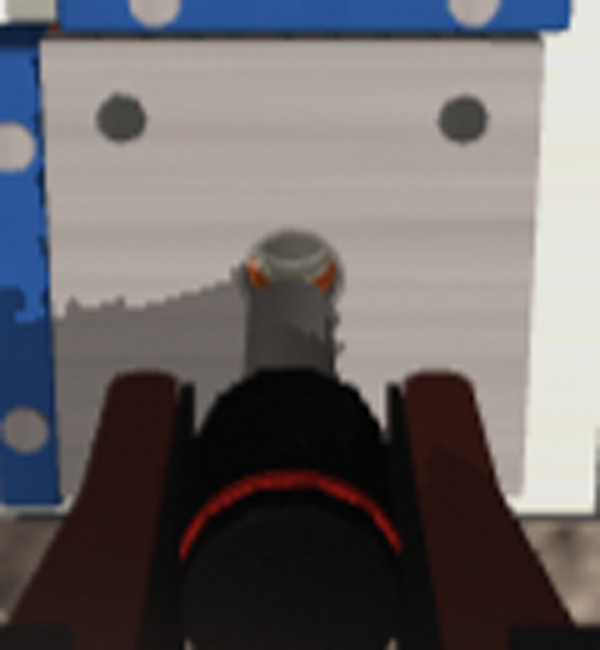

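View pics/ss14.png

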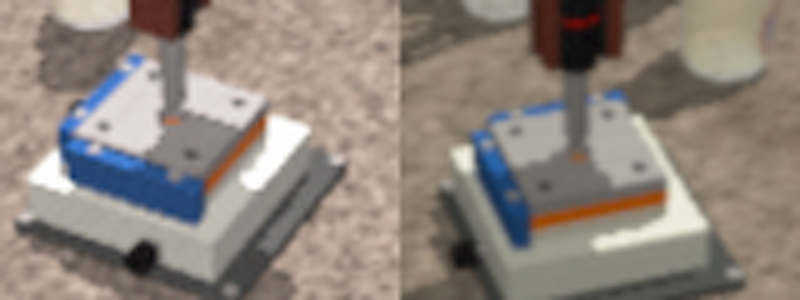

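```bash
python3 -m pendant '0 .05 .027 0 0 0;0 .1 0 0 0 0;0 .07 0 0 0 0;0 0 0 0 0 0;0 0 0 0 0 0'
python3 - <<'E'
from h import *
st()
snap('wrist','w15.png');im=cv2.imread('pics/w15.png')[160:290,260:380];cv2.imwrite('pics/w15c.png',cv2.resize(im,None,fx=5,fy=5,interpolation=cv2.INTER_CUBIC))
E
```

```text
clock: 20.03
tool_pos: [0.5416, 0.1122, 0.1042]
ee_rot: [[-0.249, -0.001, 0.968], [-0.968, -0.0, -0.249], [0.0, -1.0, -0.001]]
contact_force: [-0.0, 0.2, -1.5]
finger_gap: 0.021
t 20.0333 nest xy mm -1.12 0.91 z 104.17 az -14.43 down [-6.e-04 -1.e-04 -1.e+00] F nest -0.1 0.2 -1.5 gap 0.02100007680287472
```

View pics/w15c.png

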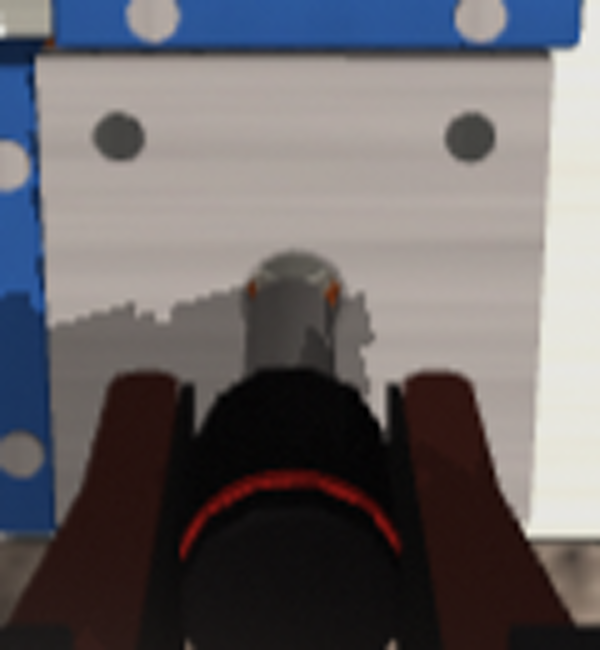

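```bash
python3 -m pendant '0 .04 0 0 0 0;0 .04 0 0 0 0;0 0 0 0 0 0'
python3 -m pendant '0 .04 0 0 0 0;0 .04 0 0 0 0;0 0 0 0 0 0'
python3 -c 'from h import *;st()'
```

```text
clock: 20.33
tool_pos: [0.5417, 0.1121, 0.1019]
ee_rot: [[-0.249, -0.0, 0.968], [-0.968, -0.0, -0.249], [0.0, -1.0, -0.0]]
contact_force: [-1.0, 0.1, -1.2]
finger_gap: 0.021
clock: 20.58
tool_pos: [0.5417, 0.1121, 0.0994]
ee_rot: [[-0.249, -0.0, 0.968], [-0.968, -0.0, -0.249], [0.0, -1.0, -0.0]]
contact_force: [0.3, 0.7, -0.8]
finger_gap: 0.0213
t 20.5833 nest xy mm -1.05 0.92 z 99.4 az -14.43 down [-4.e-04 -1.e-04 -1.e+00] F nest 0.1 0.8 -0.8 gap 0.021326057035902343
```

```bash
python3 -m pendant '0 .05 0 0 0 0;0 .05 0 0 0 0;0 .05 0 0 0 0;0 0 0 0 0 0'
python3 -c 'from h import *;st()'
python3 -m pendant '0 .05 0 0 0 0;0 .05 0 0 0 0;0 .05 0 0 0 0;0 0 0 0 0 0'
python3 -c 'from h import *;st()'
```

```text
clock: 20.92
tool_pos: [0.5416, 0.1121, 0.0948]
ee_rot: [[-0.249, -0.001, 0.968], [-0.968, -0.0, -0.249], [0.0, -1.0, -0.0]]
contact_force: [-0.6, 0.5, -1.0]
finger_gap: 0.0213
t 20.9167 nest xy mm -1.1 0.84 z 94.79 az -14.43 down [-5.e-04 -1.e-04 -1.e+00] F nest -0.7 0.3 -1.0 gap 0.021306720984669295
clock: 21.25
tool_pos: [0.5417, 0.1121, 0.0903]
ee_rot: [[-0.249, -0.0, 0.968], [-0.968, -0.0, -0.249], [0.0, -1.0, -0.0]]
contact_force: [-0.1, -0.0, -1.4]
finger_gap: 0.0211
t 21.25 nest xy mm -1.09 0.85 z 90.32 az -14.43 down [-5.e-04 -2.e-04 -1.e+00] F nest -0.1 -0.1 -1.4 gap 0.02105987700208029
```

```bash
python3 -m pendant '0 .05 0 0 0 0;0 .05 0 0 0 0;0 .05 0 0 0 0;0 0 0 0 0 0'
python3 -c 'from h import *;st()'
python3 -m pendant '0 .05 0 0 0 0;0 .05 0 0 0 0;0 0 0 0 0 0'
python3 -c 'from h import *;st()'
```

```text
clock: 21.58
tool_pos: [0.5417, 0.1121, 0.0858]
ee_rot: [[-0.249, -0.0, 0.968], [-0.968, -0.0, -0.249], [0.0, -1.0, -0.0]]
contact_force: [-0.3, -0.4, -0.1]
finger_gap: 0.0214
t 21.5833 nest xy mm -1.09 0.87 z 85.82 az -14.43 down [-5.e-04 -1.e-04 -1.e+00] F nest -0.2 -0.5 -0.1 gap 0.021402813686184095
clock: 21.83
tool_pos: [0.5417, 0.1121, 0.0829]
ee_rot: [[-0.249, -0.0, 0.968], [-0.968, -0.0, -0.249], [0.0, -1.0, -0.0]]
contact_force: [0.2, -0.1, -0.2]
finger_gap: 0.0212
t 21.8333 nest xy mm -1.08 0.88 z 82.87 az -14.43 down [-4.e-04 -1.e-04 -1.e+00] F nest 0.2 -0.1 -0.2 gap 0.021177780508944418
```

```bash
python3 -m pendant '0 .05 0 0 0 0;0 .05 0 0 0 0;0 0 0 0 0 0'
python3 -c 'from h import *;st()'
python3 -m pendant '0 .05 0 0 0 0;0 .05 0 0 0 0;0 0 0 0 0 0'
python3 -c 'from h import *;st()'
```

```text
clock: 22.08
tool_pos: [0.5417, 0.1121, 0.0798]
ee_rot: [[-0.249, -0.0, 0.968], [-0.968, -0.0, -0.249], [0.0, -1.0, -0.0]]
contact_force: [-1.1, 0.7, -0.6]
finger_gap: 0.0211
t 22.0833 nest xy mm -1.07 0.86 z 79.85 az -14.43 down [-4.e-04 -1.e-04 -1.e+00] F nest -1.3 0.4 -0.6 gap 0.021075975326753964
clock: 22.33
tool_pos: [0.5417, 0.1122, 0.0768]
ee_rot: [[-0.249, -0.0, 0.968], [-0.968, -0.0, -0.249], [0.0, -1.0, -0.0]]
contact_force: [-0.4, 0.0, -0.8]
finger_gap: 0.0209
t 22.3333 nest xy mm -1.09 0.91 z 76.82 az -14.43 down [-4.e-04 -1.e-04 -1.e+00] F nest -0.4 -0.1 -0.8 gap 0.02087706462525628
```

```bash
python3 -m pendant '0 .05 0 0 0 0;0 .05 0 0 0 0;0 0 0 0 0 0'
python3 -c 'from h import *;st()'
```

```text
clock: 22.58
tool_pos: [0.5419, 0.1121, 0.0739]
ee_rot: [[-0.249, 0.0, 0.968], [-0.968, -0.0, -0.249], [-0.0, -1.0, 0.0]]
contact_force: [0.3, -1.1, -1.0]
finger_gap: 0.0212
t 22.5833 nest xy mm -0.82 0.96 z 73.93 az -14.43 down [ 1.e-04 -0.e+00 -1.e+00] F nest 0.6 -1.0 -1.0 gap 0.021240508985045137
```

```bash
python3 -m pendant '0 .05 0 0 0 0;0 .05 0 0 0 0;0 0 0 0 0 0'
python3 -c 'from h import *;st()'
python3 -m pendant '0 .05 0 0 0 0;0 0 0 0 0 0'
python3 -c 'from h import *;st()'
```

```text
clock: 22.83
tool_pos: [0.5419, 0.1121, 0.0709]
ee_rot: [[-0.249, 0.0, 0.968], [-0.968, -0.0, -0.249], [-0.0, -1.0, 0.0]]
contact_force: [0.8, -1.3, -1.7]
finger_gap: 0.0213
t 22.8333 nest xy mm -0.83 0.97 z 70.95 az -14.43 down [ 1.e-04 -0.e+00 -1.e+00] F nest 1.1 -1.0 -1.7 gap 0.0213010772408691
clock: 23.0
tool_pos: [0.5419, 0.1121, 0.0695]
ee_rot: [[-0.249, 0.0, 0.968], [-0.968, -0.0, -0.249], [0.0, -1.0, 0.0]]
contact_force: [0.6, 0.4, -1.5]
finger_gap: 0.0212
t 23.0 nest xy mm -0.84 0.9 z 69.49 az -14.43 down [ 1.e-04 -1.e-04 -1.e+00] F nest 0.5 0.5 -1.5 gap 0.02122221739802883
```

```bash
python3 -m pendant '0 .05 0 0 0 0;0 0 0 0 0 0'
python3 -c 'from h import *;st()'
```

```text
clock: 23.17
tool_pos: [0.5419, 0.1119, 0.068]
ee_rot: [[-0.249, -0.0, 0.968], [-0.968, -0.0, -0.249], [0.0, -1.0, 0.0]]
contact_force: [0.5, -0.3, -0.1]
finger_gap: 0.0214
t 23.1667 nest xy mm -0.85 0.74 z 67.98 az -14.43 down [-0.e+00 -3.e-04 -1.e+00] F nest 0.6 -0.2 -0.1 gap 0.021434695042136714
```

```bash
python3 -m pendant '0 .05 0 0 0 0;0 0 0 0 0 0'
python3 -c 'from h import *;st()'
```

```text
clock: 23.33
tool_pos: [0.5418, 0.1119, 0.0665]
ee_rot: [[-0.249, -0.0, 0.968], [-0.968, -0.0, -0.249], [0.0, -1.0, 0.0]]
contact_force: [0.8, -0.9, -0.8]
finger_gap: 0.0212
t 23.3333 nest xy mm -0.87 0.73 z 66.53 az -14.44 down [-1.e-04 -3.e-04 -1.e+00] F nest 1.0 -0.7 -0.8 gap 0.021249765343758935
```

```bash
python3 -m pendant '0 .04 0 0 0 0;0 0 0 0 0 0'
python3 -c 'from h import *;st()'
```

```text
clock: 23.5
tool_pos: [0.5419, 0.1121, 0.0654]
ee_rot: [[-0.249, 0.0, 0.968], [-0.968, -0.0, -0.249], [0.0, -1.0, 0.0]]
contact_force: [-0.3, -1.2, 0.2]
finger_gap: 0.0213
t 23.5 nest xy mm -0.84 0.92 z 65.41 az -14.43 down [ 1.e-04 -1.e-04 -1.e+00] F nest -0.0 -1.2 0.2 gap 0.02131246274572476
```

```bash
python3 -m pendant '0 .04 0 0 0 0;0 0 0 0 0 0'
python3 -c 'from h import *;st()'
```

```text
clock: 23.67
tool_pos: [0.5419, 0.1122, 0.0641]
ee_rot: [[-0.249, 0.0, 0.968], [-0.968, 0.0, -0.249], [-0.0, -1.0, 0.0]]
contact_force: [0.5, -1.6, 0.1]
finger_gap: 0.0208
t 23.6667 nest xy mm -0.88 0.98 z 64.08 az -14.42 down [ 1.e-04  0.e+00 -1.e+00] F nest 0.9 -1.5 0.1 gap 0.02083732411554765
```

```bash
python3 -m pendant '0 .04 0 0 0 0;0 0 0 0 0 0'
python3 -c 'from h import *;st()'
```

```text
clock: 23.83
tool_pos: [0.5419, 0.1121, 0.0628]
ee_rot: [[-0.249, -0.0, 0.968], [-0.968, -0.0, -0.249], [0.0, -1.0, -0.0]]
contact_force: [0.8, -1.2, -3.1]
finger_gap: 0.0215
t 23.8333 nest xy mm -0.91 0.93 z 62.77 az -14.43 down [-0. -0. -1.] F nest 1.1 -1.0 -3.1 gap 0.02146006115281745
```

Run:
```python
from h import *
for n in('wrist','side','scene'):snap(n,n+'16.png')
a=cv2.imread('pics/wrist16.png')[150:310,220:420]
cv2.imwrite('pics/w16c.png',cv2.resize(a,None,fx=4,fy=3.7,interpolation=cv2.INTER_CUBIC))
a=cv2.imread('pics/side16.png')[130:220,250:340];b=cv2.imread('pics/scene16.png')[130:220,280:370]
cv2.imwrite('pics/ss16.png',cv2.resize(np.hstack([a,b]),None,fx=4.4,fy=4.4,interpolation=cv2.INTER_CUBIC))
```

```text
(no output)
```

View pics/w16c.png

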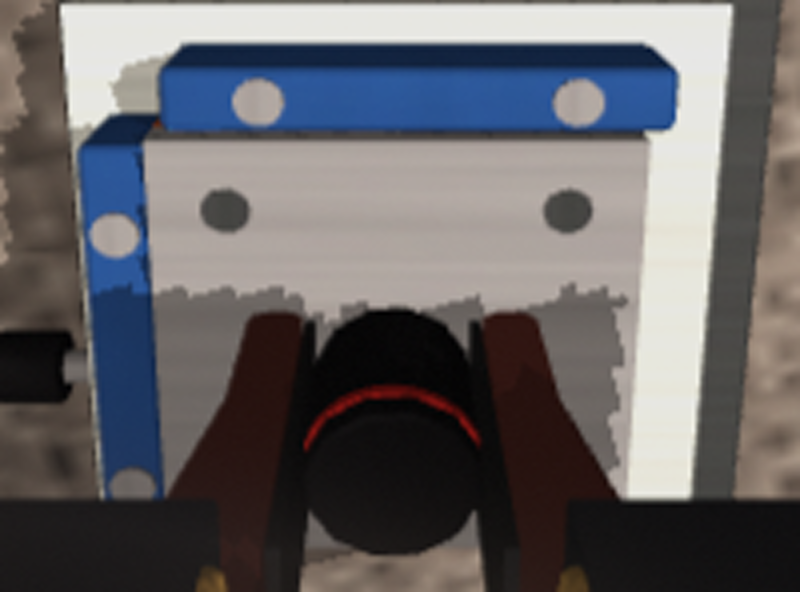

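View pics/ss16.png

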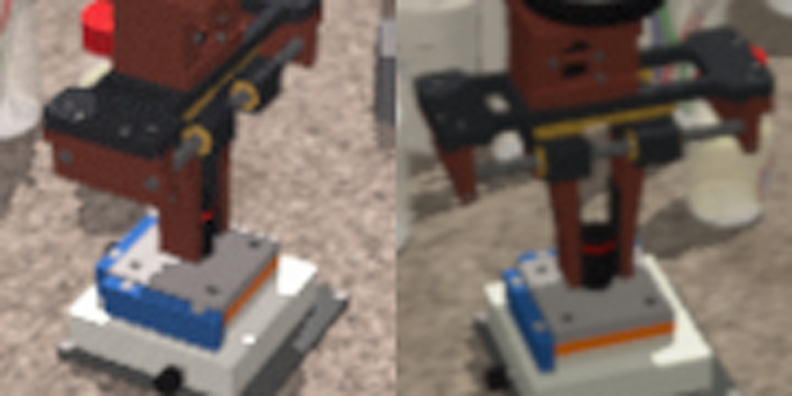

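```bash
python3 -m pendant '0 .03 0 0 0 0;0 0 0 0 0 0'
python3 -c 'from h import *;st()'
```

```text
clock: 24.15
tool_pos: [0.5419, 0.1122, 0.0621]
ee_rot: [[-0.249, 0.0, 0.968], [-0.968, -0.0, -0.249], [0.0, -1.0, 0.0]]
contact_force: [1.0, -0.8, -1.2]
finger_gap: 0.0212
t 24.15 nest xy mm -0.89 0.97 z 62.09 az -14.43 down [ 0.e+00 -1.e-04 -1.e+00] F nest 1.1 -0.5 -1.2 gap 0.021191562879901957
```

```bash
python3 -m pendant '0 .03 0 0 0 0;0 0 0 0 0 0'
python3 -c 'from h import *;st()'
```

```text
clock: 24.32
tool_pos: [0.5419, 0.1122, 0.0612]
ee_rot: [[-0.249, 0.0, 0.968], [-0.968, -0.0, -0.249], [0.0, -1.0, 0.0]]
contact_force: [1.9, -1.7, -1.0]
finger_gap: 0.0211
t 24.3167 nest xy mm -0.91 0.95 z 61.17 az -14.43 down [ 0. -0. -1.] F nest 2.3 -1.2 -1.0 gap 0.021060022727594087
```

```bash
python3 -m pendant '0 .03 0 0 0 0;0 0 0 0 0 0'
python3 -c 'from h import *;st();print(arm.read_state()["effort"],arm.read_state()["ft_torque"])'
```

```text
clock: 24.48
tool_pos: [0.5419, 0.1122, 0.0603]
ee_rot: [[-0.249, 0.0, 0.968], [-0.968, -0.0, -0.249], [0.0, -1.0, 0.0]]
contact_force: [2.1, -0.6, 0.8]
finger_gap: 0.0212
t 24.4833 nest xy mm -0.9 0.96 z 60.3 az -14.43 down [ 0. -0. -1.] F nest 2.1 -0.0 0.8 gap 0.021218817496328847
[-7.82312583e-01 -5.15269804e+01 -4.00744110e+00 -1.88147217e+01
 -3.74611476e-01  1.39521305e-01 -7.21942706e-03] [-0.28698957 -0.33203738  0.01563714]
```

```bash
python3 -m pendant '0 .02 0 0 0 0;0 0 0 0 0 0'
python3 -c 'from h import *;st()'
```

```text
clock: 24.65
tool_pos: [0.5419, 0.1122, 0.0597]
ee_rot: [[-0.249, 0.0, 0.968], [-0.968, 0.0, -0.249], [-0.0, -1.0, 0.0]]
contact_force: [1.3, -1.3, 0.5]
finger_gap: 0.0212
t 24.65 nest xy mm -0.85 0.99 z 59.74 az -14.43 down [ 2.e-04  0.e+00 -1.e+00] F nest 1.6 -0.9 0.5 gap 0.02117631992399416
```

```bash
python3 -m pendant '0 .02 0 0 0 0;0 0 0 0 0 0'
python3 -c 'from h import *;st()'
```

```text
clock: 24.82
tool_pos: [0.5419, 0.1122, 0.0591]
ee_rot: [[-0.249, 0.0, 0.968], [-0.968, 0.0, -0.249], [-0.0, -1.0, 0.0]]
contact_force: [2.6, -0.9, -0.3]
finger_gap: 0.0214
t 24.8167 nest xy mm -0.89 1.01 z 59.07 az -14.43 down [ 1.e-04  1.e-04 -1.e+00] F nest 2.8 -0.2 -0.3 gap 0.021413600212067396
```

Run:
```python
from h import *
for n in('wrist','scene'):snap(n,n+'17.png')
a=cv2.imread('pics/w12.png')[200:320,270:370];b=cv2.imread('pics/wrist17.png')[200:320,270:370]
cv2.imwrite('pics/cmp17.png',cv2.resize(np.hstack([a,b]),None,fx=4,fy=4,interpolation=cv2.INTER_CUBIC))
b=cv2.imread('pics/scene17.png')[140:230,280:370]
cv2.imwrite('pics/sc17.png',cv2.resize(b,None,fx=6.5,fy=6.5,interpolation=cv2.INTER_CUBIC))
```

```text
(no output)
```

View pics/cmp17.png

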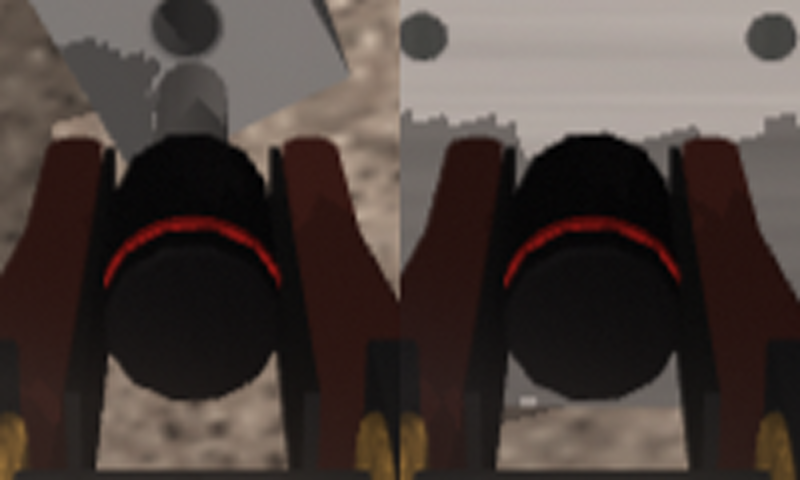

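View pics/sc17.png

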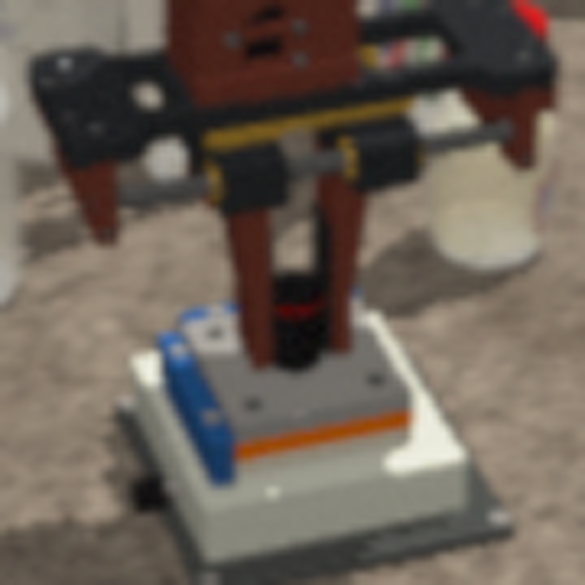

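```bash
python3 -m pendant '0 .02 0 0 0 0;0 0 0 0 0 0'
python3 -c 'from h import *;st()'
```

```text
clock: 25.08
tool_pos: [0.5419, 0.1122, 0.0589]
ee_rot: [[-0.249, 0.0, 0.968], [-0.968, -0.0, -0.249], [0.0, -1.0, 0.0]]
contact_force: [0.0, -1.5, 4.7]
finger_gap: 0.021
t 25.0833 nest xy mm -0.84 1.0 z 58.94 az -14.43 down [ 1.e-04 -2.e-04 -1.e+00] F nest 0.4 -1.4 4.7 gap 0.021015788567562463
```

```bash
python3 -m pendant '0 .02 0 0 0 0;0 0 0 0 0 0'
python3 -c 'from h import *;st()'
```

```text
clock: 25.25
tool_pos: [0.542, 0.1122, 0.0589]
ee_rot: [[-0.249, 0.0, 0.968], [-0.968, -0.0, -0.249], [0.0, -1.0, 0.0]]
contact_force: [-1.0, -2.0, 9.7]
finger_gap: 0.0212
t 25.25 nest xy mm -0.79 1.05 z 58.88 az -14.43 down [ 3.e-04 -4.e-04 -1.e+00] F nest -0.5 -2.2 9.7 gap 0.02124291036295406
```

```bash
python3 -m pendant '0 -.03 0 0 0 0;0 0 0 0 0 0'
python3 -c 'from h import *;st()'
python3 -m pendant '0 0 0 0 0 0;0 0 0 0 0 0;0 0 0 0 0 0;0 0 0 0 0 0;0 0 0 0 0 0;0 0 0 0 0 0' .6
python3 - <<'E'
from h import *
st();snap('wrist','w18.png')
a=cv2.imread('pics/w18.png')[130:330,210:430];cv2.imwrite('pics/w18c.png',cv2.resize(a,None,fx=3,fy=3,interpolation=cv2.INTER_CUBIC))
E
```

```text
clock: 25.42
tool_pos: [0.542, 0.1121, 0.0591]
ee_rot: [[-0.249, 0.0, 0.968], [-0.968, -0.0, -0.249], [-0.0, -1.0, 0.0]]
contact_force: [0.5, -1.4, 4.2]
finger_gap: 0.0212
t 25.4167 nest xy mm -0.8 0.96 z 59.09 az -14.43 down [ 3.e-04 -1.e-04 -1.e+00] F nest 0.8 -1.2 4.2 gap 0.021203970051605132
clock: 25.92
tool_pos: [0.5417, 0.1123, 0.0587]
ee_rot: [[-0.249, -0.0, 0.969], [-0.969, 0.0, -0.249], [0.0, -1.0, -0.0]]
contact_force: [1.4, 0.3, 0.2]
finger_gap: 0.0523
t 25.9167 nest xy mm -1.11 1.02 z 58.71 az -14.42 down [-3.e-04  0.e+00 -1.e+00] F nest 1.2 0.6 0.2 gap 0.05234318488463799
```

View pics/w18c.png

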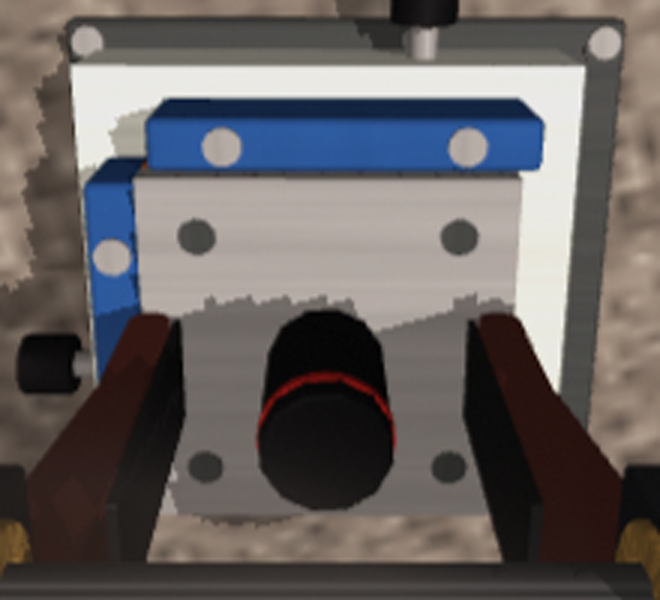

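```bash
python3 -m pendant '0 -.3 0 0 0 0;0 -.6 0 0 0 0;0 -.6 0 0 0 0;0 -.3 0 0 0 0;0 0 0 0 0 0;0 0 0 0 0 0;0 0 0 0 0 0;0 0 0 0 0 0' - 10
python3 - <<'E'
from h import *
st();snap('wrist','w19.png')
a=cv2.imread('pics/w19.png')[130:330,210:430];cv2.imwrite('pics/w19c.png',cv2.resize(a,None,fx=3,fy=3,interpolation=cv2.INTER_CUBIC))
for n in('side','scene'):snap(n,n+'19.png')
a=cv2.imread('pics/side19.png')[140:230,250:340];b=cv2.imread('pics/scene19.png')[140:230,280:370]
cv2.imwrite('pics/ss19.png',cv2.resize(np.hstack([a,b]),None,fx=4.4,fy=4.4,interpolation=cv2.INTER_CUBIC))
E
```

```text
clock: 26.63
tool_pos: [0.5411, 0.1119, 0.1119]
ee_rot: [[-0.249, -0.002, 0.968], [-0.968, -0.0, -0.249], [0.001, -1.0, -0.002]]
contact_force: [0.1, -0.5, -0.1]
finger_gap: 0.0524
t 26.6333 nest xy mm -1.55 0.53 z 111.91 az -14.43 down [-1.7e-03 -5.0e-04 -1.0e+00] F nest 0.2 -0.5 -0.1 gap 0.052411793631824986
```

View pics/w19c.png

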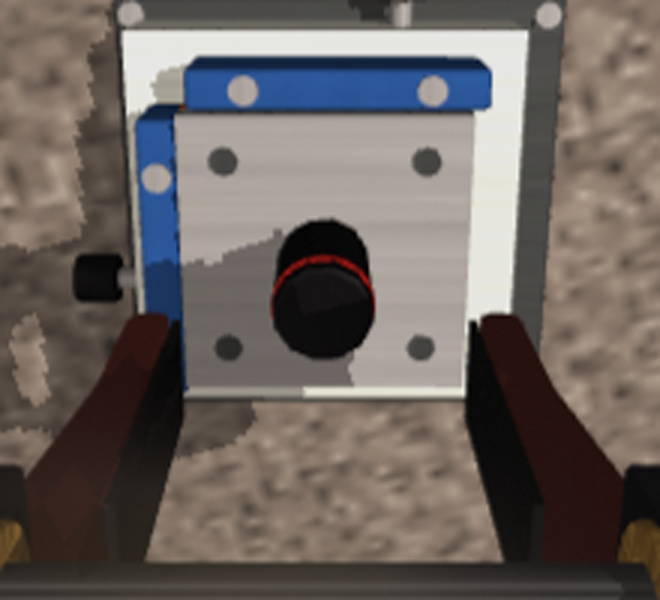

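View pics/ss19.png

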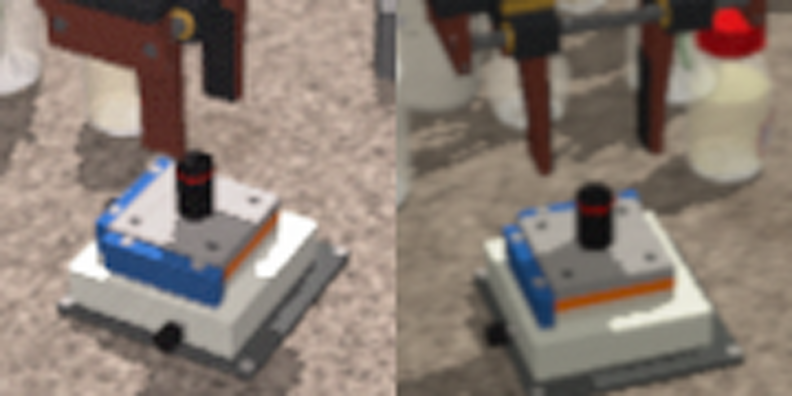

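```bash
python3 -m pendant '0 0 0 0 0 0;0 0 0 0 0 0;0 0 0 0 0 0;0 0 0 0 0 0;0 0 0 0 0 0;0 0 0 0 0 0;0 0 0 0 0 0;0 0 0 0 0 0' 0 10
python3 -m pendant '0 .2 0 0 0 0;0 .2 0 0 0 0;0 .2 0 0 0 0;0 .1 0 0 0 0;0 0 0 0 0 0;0 0 0 0 0 0'
python3 -c 'from h import *;st()'
```

```text
clock: 27.45
tool_pos: [0.5419, 0.1122, 0.1129]
ee_rot: [[-0.249, 0.0, 0.968], [-0.968, 0.0, -0.249], [-0.0, -1.0, 0.0]]
contact_force: [0.5, -0.4, -0.5]
finger_gap: 0.003
clock: 27.95
tool_pos: [0.5416, 0.1122, 0.0914]
ee_rot: [[-0.249, -0.001, 0.968], [-0.968, -0.0, -0.249], [0.0, -1.0, -0.001]]
contact_force: [0.6, -0.0, 0.5]
finger_gap: 0.0004
t 27.95 nest xy mm -1.14 0.91 z 91.43 az -14.42 down [-8.e-04 -1.e-04 -1.e+00] F nest 0.6 0.1 0.5 gap 0.0003955207030467079
```

```bash
python3 -m pendant '0 .03 0 0 0 0;0 .03 0 0 0 0;0 0 0 0 0 0'
python3 -c 'from h import *;st()'
```

```text
clock: 28.2
tool_pos: [0.5419, 0.1122, 0.0901]
ee_rot: [[-0.249, 0.0, 0.968], [-0.968, -0.0, -0.249], [-0.0, -1.0, 0.0]]
contact_force: [1.1, 0.3, -0.3]
finger_gap: 0.0006
t 28.2 nest xy mm -0.85 0.99 z 90.11 az -14.43 down [ 2.e-04 -0.e+00 -1.e+00] F nest 0.9 0.6 -0.3 gap 0.0005938507219891198
```

```bash
python3 -m pendant '0 .03 0 0 0 0;0 0 0 0 0 0'
python3 -c 'from h import *;st()'
```

```text
clock: 28.37
tool_pos: [0.5419, 0.1121, 0.0891]
ee_rot: [[-0.249, 0.0, 0.968], [-0.968, -0.0, -0.249], [0.0, -1.0, 0.0]]
contact_force: [-0.1, 0.3, 0.2]
finger_gap: 0.0005
t 28.3667 nest xy mm -0.9 0.95 z 89.15 az -14.43 down [ 1.e-04 -0.e+00 -1.e+00] F nest -0.1 0.2 0.2 gap 0.0004519621054554133
```

```bash
python3 -m pendant '0 .03 0 0 0 0;0 0 0 0 0 0'
python3 -c 'from h import *;st()'
```

```text
clock: 28.53
tool_pos: [0.542, 0.1122, 0.0884]
ee_rot: [[-0.249, 0.0, 0.968], [-0.968, 0.0, -0.249], [-0.0, -1.0, 0.0]]
contact_force: [-0.7, -0.1, 1.9]
finger_gap: 0.0001
t 28.5333 nest xy mm -0.77 1.09 z 88.41 az -14.43 down [ 4.e-04  1.e-04 -1.e+00] F nest -0.7 -0.3 1.9 gap 0.00014977902783149178
```

```bash
python3 -m pendant '0 .03 0 0 0 0;0 0 0 0 0 0'
python3 -c 'from h import *;st()'
```

```text
clock: 28.7
tool_pos: [0.5423, 0.1124, 0.0882]
ee_rot: [[-0.249, 0.001, 0.968], [-0.968, 0.0, -0.249], [-0.0, -1.0, 0.001]]
contact_force: [-1.2, -0.4, 7.4]
finger_gap: 0.0002
t 28.7 nest xy mm -0.54 1.29 z 88.22 az -14.43 down [ 9.e-04  0.e+00 -1.e+00] F nest -1.1 -0.7 7.4 gap 0.00015577216524126824
```

```bash
python3 -m pendant '0 .02 0 0 0 0;0 0 0 0 0 0'
python3 -c 'from h import *;st()'
```

```text
clock: 28.87
tool_pos: [0.5425, 0.1125, 0.0881]
ee_rot: [[-0.249, 0.001, 0.968], [-0.968, 0.0, -0.249], [-0.0, -1.0, 0.001]]
contact_force: [-3.4, -0.7, 11.7]
finger_gap: 0.0005
t 28.8667 nest xy mm -0.41 1.43 z 88.14 az -14.43 down [ 1.4e-03  1.0e-04 -1.0e+00] F nest -3.1 -1.5 11.7 gap 0.00046247310674567006
```

```bash
python3 -m pendant '0 -.2 0 0 0 0;0 -.6 0 0 0 0;0 -.8 0 0 0 0;0 -.8 -.4 0 0 0;0 -.8 -.6 0 0 0;0 0 -.4 0 0 0;0 0 0 0 0 0;0 0 0 0 0 0'
python3 - <<'E'
from h import *
st();snap('wrist','w20.png')
a=cv2.imread('pics/w20.png')[30:230,220:420];cv2.imwrite('pics/w20c.png',cv2.resize(a,None,fx=3,fy=3,interpolation=cv2.INTER_CUBIC))
E
```

```text
clock: 29.53
tool_pos: [0.5007, 0.1224, 0.1824]
ee_rot: [[-0.249, -0.0, 0.969], [-0.969, -0.001, -0.249], [0.001, -1.0, -0.0]]
contact_force: [0.5, -0.2, -0.0]
finger_gap: 0.0007
t 29.5333 nest xy mm -43.28 0.6 z 182.41 az -14.39 down [-1.e-04 -5.e-04 -1.e+00] F nest 0.6 -0.1 -0.0 gap 0.0007376524229405861
```

View pics/w20c.png

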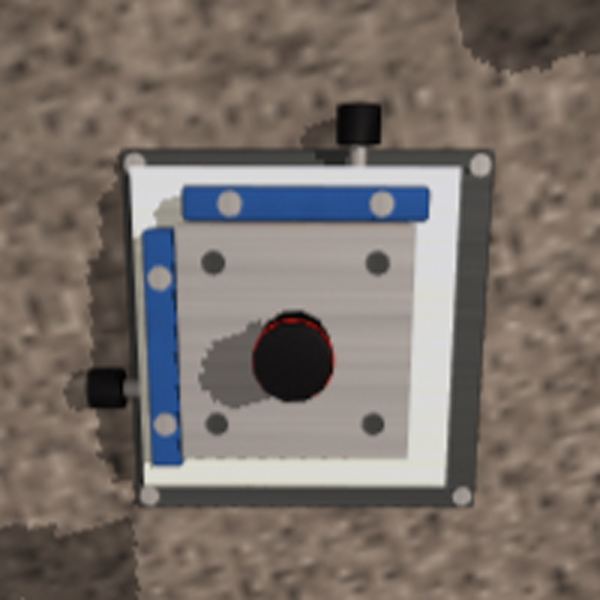

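The pin stands upright, centred in a square stack against both fences; nothing is touching it.

```bash
python3 -c 'from rig import arm;print(arm.hand_in())'
```

```text
the job is handed in; nothing more can be done
None
```

The job is done and handed in at about 29.5 s, with no verdict reported. I pushed the three plates against both fences, stopping at about 7–8 N. The pictures then showed the holes in line. I took the pin from its rest, passed it down through the plates into the bore until the knob landed at about 10 N, and let go.

- **Final height check:** pressing the closed fingers on the knob with about 12 N met a firm stop at 88.1 mm. That puts the collar at about 54.1 mm, against 54 mm for home.
- **Final picture:** the top plate is square and against both fences, the knob is upright and centred on it, and the gripper is clear. In the last wide views the bystanders in frame stood where they had been, though I did not measure them.
- **What disagreed:** I never clearly felt the 5–15 N friction expected from the sprung pads; force readings stayed within noise (about ±3 N) until the landing. The landing height in the grip and the later press on the knob agree that the pin is home.

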